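# Weigh the tin behind the sample cans

## Task

The low gold tin without a label, hemmed in by the three labelled cans on the metal sample tray, still has to be weighed. First stand all three cans upright on the cardboard sheet, then set the tin in the middle of the scale's pan, and only then stand each can back on the tray, centred on the round spot of its own colour. Set everything down without dropping it, tip nothing over, leave the glass jar where it is, and let go of everything at the end.

Things in the scene. Friction and masses are not known exactly. Their poses are not given: they have to be found in the camera images.
- can_red: slim full food can with a red label (white band round the middle) and a red press-on plastic lid, 56 mm diameter, 102 mm tall, about 0.28 kg, loose, upright. Starts on the red spot. Origin: centre of its underside; z is its axis, up.
- can_green: the same can with a green label and green lid; starts on the green spot. Origin: centre of its underside; z up.
- can_blue: the same can with a blue label and blue lid; starts on the blue spot. Origin: centre of its underside; z up.
- tin: low bare gold tin, 52 mm diameter, 36 mm tall, about 0.1 kg, loose, upright on the tray floor (4 mm above the bench), with a can about 75 mm from it (centre to centre) on three sides: these cans are too close and too tall for a gripper to come down over the tin. Origin: centre of its underside; z up.
- spot_red: flat red disc with a white dot in its middle, 80 mm diameter, 2 mm thick, fixed on the floor of the sample tray (fixed metal tray 250 x 270 mm, rim 10 mm high, floor 4 mm thick). Home of the red can. Origin: centre of its underside; its top lies 2 mm above that, 6 mm above the bench. Its x and y axes are parallel to the tray's sides.
- spot_green: the same disc in green, home of the green can. Origin: centre of its underside. The three spots lie to -x, +y and -y of the tin along the tray's axes; which colour lies where changes.
- spot_blue: the same disc in blue, home of the blue can. Origin: centre of its underside.
- sheet: square of brown cardboard, 240 x 240 mm, 4 mm thick, fixed flat on the bench: the side area for the cans. Origin: centre of its underside (top 4 mm above); x and y parallel to its edges.
- scale: white bench scale (fixed, 205 x 170 mm) with a round steel pan of 130 mm diameter whose middle is marked by a thin dark ring. Origin: on the bench straight below the centre of the pan; the pan's top lies 60 mm above the origin and does not sink. z up; the display (48 mm high) lies towards its -x.
- jar: glass jar with a white lid, 68 mm diameter, 95 mm tall, loose, standing on the bench beyond the work; to be left alone. Origin: centre of its underside.
Things that resemble listed ones, but are neither listed nor needed, are in the scene too. Several things have the shape of the spot_red; the one meant has the colours described above. Several things look just like the spot_green: the one meant starts farthest to the robot's right.

How it is judged:
By the outcome, as a careful person would: the job done as asked, in the order asked, and still so for the second after the job is handed in, with the robot touching nothing.
It also fails if it takes over 141 s, if anything falls off the work surface, if the arm or the gripper's body presses on something with over 40 N, if the wrist force passes 120 N, or if a joint passes its speed limit or range.

## Robot

A 6-joint arm with a two-finger parallel gripper is mounted at the origin on the work surface. World frame = base frame: x ahead of the robot, y to its left, z up, the work surface at z = 0. Lengths are in mm, angles in degrees, forces in N, time in s.
With the tool pointing down it reaches from about 350 to 850 mm from the base axis. Payload 8.1 kg.
Tool frame: the origin (TCP) lies between the finger pads; the fingertips stand 8 mm ahead of it and the grasp point (between the pads) lies 11 mm behind it (r.tip_extent is the distance from the TCP to the fingertips, in mm); z points along the fingers, y is the direction in which the jaws open and shut (so a half turn about z gives the same grasp; the last joint's range is limited). The gripper opens to 85 mm and grips with 20 to 120 N. Pads are 22 mm wide; open, the fingers measure 114 mm over their backs; the gripper's body (76 mm by 85 mm) begins 54 mm behind the grasp point. The pads swing forward as they close: fully open they stand 13 mm farther back than shut.
Start: joints at [-75.481, 7.471, 85.268, -0, 87.261, -4.893], TCP at [199.433, -565.89, 216.492] pointing down, gripper open.
Joint ranges: [-169.43, 169.43], [-51.17, 129.36], [1.28, 143.12], [-76.62, 256.62], [0, 156.53], [-152.29, 152.29]. Speed limits (degrees/s): [136.94, 136.94, 159.86, 180, 180, 180].

## Interface

Orientations are given as [roll, pitch, yaw] about the fixed x, y, z axes, in that order (R = Rz(yaw) Ry(pitch) Rx(roll)).
In Python, from bench import sensors, viewer, hand_in, r gives the robot as it stands. The module is installed in compiled form; this text tells all that it offers.
- The arm moves only by the tool move_arm, never from a script. Its argument "rows" is a list that holds one entry, the list of rows, each a list of 6 numbers: the shift along the tool's x, y, z in m, then the turn, a rotation vector about the tool's x, y, z in degrees. In form: [[[tx, ty, tz, rx, ry, rz], ...]]. A call has 1 to 20 rows; each row is the pose to reach, as a shift and turn from the pose commanded when the call began, along the tool's axes at that moment; what a row does not reach only later rows make up. A row lasts 1/10 s, in which the tool goes at most 50 mm and 8.59 degrees, less where a joint would pass 70% of its speed; a pose out of reach is approached as far as the arm can. A call with a gripper value outside its range is refused whole. "grip" is the opening, from 0 (shut) to 1 (fully open), set as the call begins (left out, the last holds). The fingers move at their own pace and stop on an object; "newtons" is the grip in N (left out, the last holds). Time passes only in rows, so rows that repeat a pose let the fingers close. It gives the time, the measured TCP pose, the force and the opening at its end, in the units of the state.
- sensors.sense(): the state, without advancing time (a new reading comes with each control period).
- viewer.snapshot(name): name is "side" or "top"; returns a dict with "color" (384x512x3 uint8, red, green, blue), "camera_matrix" (3x3 intrinsics, pixels), "R" (3x3) and "t" (3): a world point X has camera coordinates R X + t. Camera axes: x right, y down, z forward; pixel columns grow to the right and rows downward; lengths in mm; the calibration is good to about 2 mm. A picture is of the moment at which its call begins. There is no depth.
- hand_in(): hands the job in, once; it reports no verdict.
The state is a dict: "time": time; "joint_pos": joint angles; "qd": joint speeds; "joint_efforts": joint torques, N m; "tool_pos": TCP position; "tcp_rot": TCP orientation; "ft_force": force on the tool from outside, world axes, zero at the start; "wrist_torque": the same for the moment, N m; "finger_gap": finger opening in mm.
Only numpy, scipy, OpenCV 4.12 (cv2) and the standard library are available. Lean on these libraries where they do the work, as an engineer would, in place of code of your own. Each camera call takes 0.05 s, during which the arm holds its last target.

## Working session

There is one attempt and no reset: what is moved stays moved. The work goes in short steps, Python scripts to look and compute and a tool call to move; the robot and the scene stay as the last step left them, time stands still between calls to the robot, and variables do not carry over. Pictures are saved under pics/ and viewed, and the job is handed in when it is done.

Besides the shell and the picture viewer there is one more tool, called after "Call:" as a command line: name --argument value ..., lists and objects as JSON in quotes. move_arm: Moves the arm, as the interface text tells. Its arguments: {"type":"object","properties":{"rows":{"type":"array","items":{"type":"array","items":{"type":"array","items":{"type":"number"}}}},"grip":{"type":"number"},"newtons":{"type":"number"}},"required":["rows"]}

```bash
mkdir -p pics
python3 - <<'E'
from bench import sensors, viewer, r
import cv2, numpy as np
print(sensors.sense())
for n in ("side","top"):
    s=viewer.snapshot(n); cv2.imwrite(f"pics/{n}0.png",cv2.resize(s["color"][:,:,::-1],(800,600),interpolation=cv2.INTER_CUBIC))
    np.savez(f"{n}0.npz",**s)
    print(n,s["camera_matrix"],s["R"],s["t"], -np.array(s["R"]).T@np.array(s["t"]))
E
```

```text
{'time': 0.0, 'joint_pos': array([-7.54829675e+01,  7.51505170e+00,  8.53311628e+01,  4.40692786e-04,
        8.72614649e+01, -4.89170745e+00]), 'qd': array([-0.00082381, -0.01130684, -0.07331015, -0.00864746,  0.00873767,
       -0.04697902]), 'joint_efforts': array([-1.57234932e-03, -5.69389343e+01, -5.00554705e+01, -1.56667143e-04,
        1.44789956e-02,  5.61760185e-07]), 'tool_pos': array([ 199.27161651, -565.31628677,  215.42699868]), 'tcp_rot': array([-1.79892750e+02, -9.62065305e-03,  1.94087095e+01]), 'ft_force': array([ 0.19330309, -0.19664913, -0.96352607]), 'wrist_torque': array([ 0.02708205, -0.02793677, -0.01603136]), 'finger_gap': 85.34032278725617}
side [[487.00197052   0.         258.08205965]
 [  0.         487.00197052 195.86091949]
 [  0.           0.           1.        ]] [[-0.98883973 -0.14853854 -0.01150183]
 [-0.0851843   0.62704037 -0.77431519]
 [ 0.12222776 -0.76469385 -0.63269558]] [ 546.43329904   36.59252972 1568.28155012] [ 351.76452071 1257.47666031 1026.86394168]
top [[479.55020156   0.         253.87713939]
 [  0.         479.55020156 191.56121626]
 [  0.           0.           1.        ]] [[ 0.02354017 -0.99966696 -0.01057469]
 [-0.99718969 -0.02272668 -0.0713878 ]
 [ 0.07112369  0.01222545 -0.99739258]] [  85.1672591   552.51129628 1426.32497337] [ 447.50821517   80.25817478 1462.94912657]
```

View pics/top0.png

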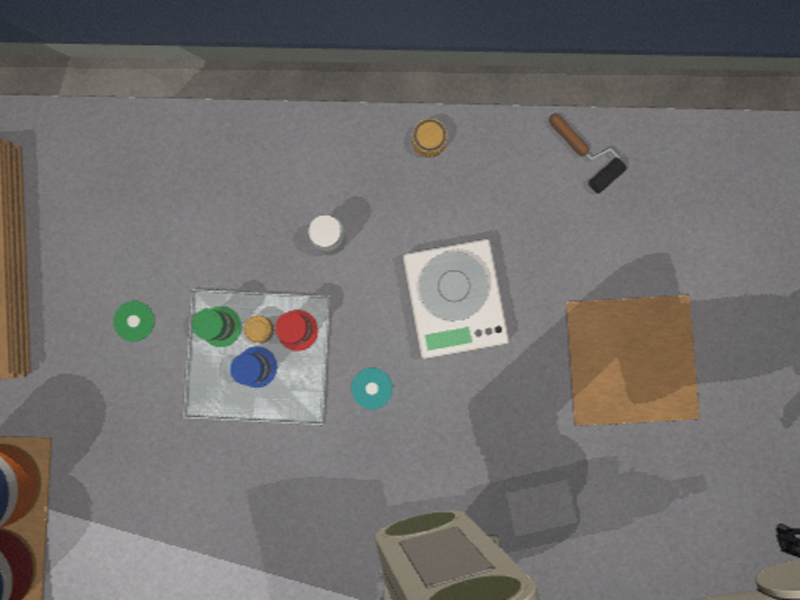

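View pics/side0.png

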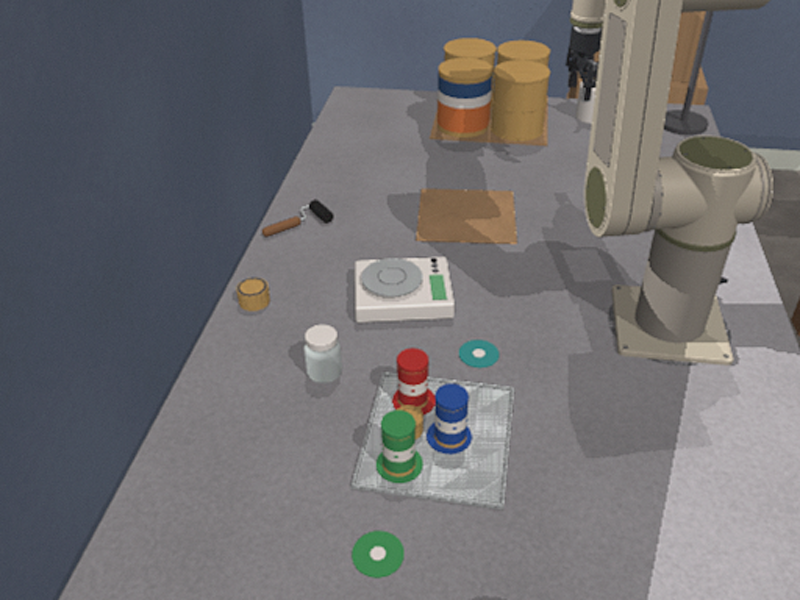

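The top view (800×600 px) shows the following:
- **Tray:** green can at (215,327), red at (297,330), blue at (253,367), and the gold tin at (258,329) between them.
- **Scale and sheet:** pan at (454,286), sheet at (633,360).
- **Jar:** at (325,232).
- **Green discs:** one on the bench at (133,321) and one under the green can at about (220,327). The tray one is farther to the robot's right (-y, image right), so it is the spot meant.
- **Other lookalikes:** the teal disc at (372,388) is not red, green or blue. The gold tin at (430,138) is outside the cans.

Next I confirm with a crop and measure.

```bash
cat > h.py <<'E'
import cv2, numpy as np
def ray(s,uv,z):
    K,R,t=[np.array(s[k],float) for k in("camera_matrix","R","t")]
    C=-R.T@t; d=R.T@np.linalg.solve(K,[uv[0],uv[1],1.0]); return (C+d*(z-C[2])/d[2])[:2]
def proj(s,X):
    K,R,t=[np.array(s[k],float) for k in("camera_matrix","R","t")]
    p=K@(R@np.array(X,float)+t); return p[:2]/p[2]
def crop(s,x0,y0,x1,y1,name,f):
    cv2.imwrite(name,cv2.resize(s["color"][y0:y1,x0:x1,::-1],None,fx=f,fy=f,interpolation=cv2.INTER_CUBIC))
def hsv(s): return cv2.cvtColor(s["color"],cv2.COLOR_RGB2HSV)
def blobs(m,amin=40):
    n,l,st,c=cv2.connectedComponentsWithStats(m.astype(np.uint8),connectivity=8)
    return [(st[i],c[i],l==i) for i in range(1,n) if st[i][4]>=amin]
E
python3 - <<'E'
import numpy as np,cv2
from h import *
for n,b in(("top",(75,175,225,280)),("side",(210,210,340,375))):
    s=dict(np.load(n+"0.npz")); crop(s,*b,f"pics/crop_{n}0.png",5 if n=="top" else 3.6)
s=dict(np.load("top0.npz")); H=hsv(s); h,S,V=[H[...,i].astype(int) for i in range(3)]
for nm,m in (("red",((h<8)|(h>172))&(S>140)),("green",(h>55)&(h<80)&(S>110)),("blue",(h>105)&(h<125)&(S>140)),("gold",(h>12)&(h<25)&(S>110)),("brown",(h>8)&(h<22)&(S>60))):
    for st,c,_ in blobs(m): print(nm,st,c.round(1),ray(s,c,6).round(1))
for p in((453/800*512,286*.64),(212*.64,323*.64)):
    print(H[int(p[1]),int(p[0])])
E
```

```text
red [177 199  26  25 448] [188.6 210.8] [488.3 295.1]
red [  0 340  21  44 480] [ 10.4 360.7] [ 28.4 813.3]
green [ 73 193  25  25 437] [ 85.1 205.1] [498.4 611.9]
green [123 196  31  26 438] [136.6 208.1] [492.8 454.1]
blue [148 222  29  26 358] [158.8 236. ] [409.8 383.1]
gold [267  78  17  17 226] [274.7  86.1] [879.9  41.5]
gold [357  81  19  16  76] [365.9  88.1] [ 879.2 -240.1]
gold [   0   90   19  152 1862] [  6.8 174.4] [586.9 857.8]
gold [265  90  20  10  71] [273.9  96.2] [848.2  43.3]
gold [ 363  189   84   83 6152] [404.4 230.4] [ 444.4 -358.8]
gold [157 202  17  17 227] [164.8 210.3] [488.1 367.7]
gold [   0  280   32  104 1281] [ 21.1 325.8] [131.8 787.3]
brown [352  73  25  27 250] [363.8  85.8] [ 886.5 -233.5]
brown [264  76  23  25 403] [274.4  87.9] [874.2  42.2]
brown [   0   89   20  154 2502] [  7.9 170.4] [599.4 855.4]
brown [ 362  189   86   84 6357] [404.3 230.3] [ 444.4 -358.6]
brown [156 202  19  17 263] [165.  210.2] [488.3 367.2]
brown [   0  279   33  105 2039] [ 18.7 319.9] [148.8 795.4]
[ 90   6 167]
[ 67 132 139]
```

View pics/crop_top0.png

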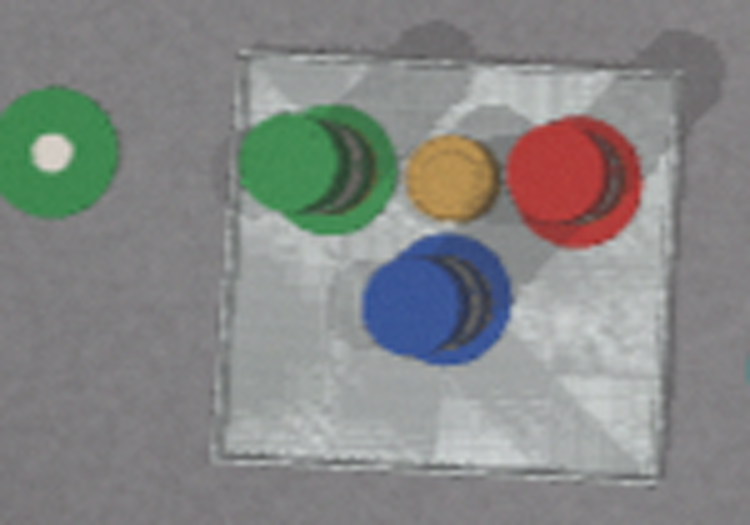

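View pics/crop_side0.png

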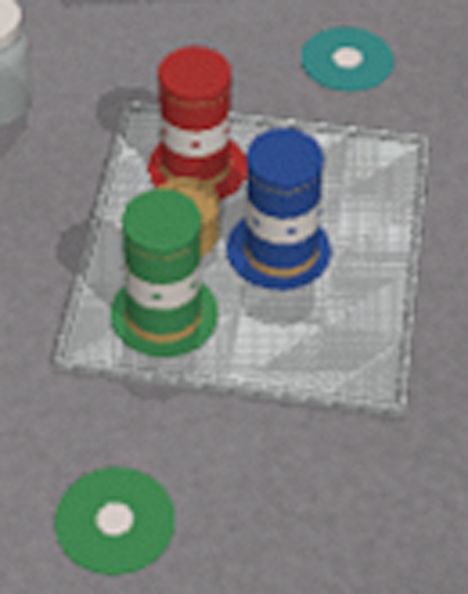

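The crops confirm it. The tin at crop (452,178) has green to its +y, red to its -y and blue to its -x. The can on the tray stands on the green disc meant. I measure them precisely by circle fits on the contours.

```bash
cat >> h.py <<'E'
from scipy.optimize import least_squares
def masks(s):
    H=hsv(s); h,S,V=[H[...,i].astype(int) for i in range(3)]
    return dict(red=((h<8)|(h>172))&(S>130),green=(h>55)&(h<80)&(S>100),blue=(h>105)&(h<125)&(S>130),gold=(h>12)&(h<25)&(S>100))
def contour(m):
    big=cv2.resize(m.astype(np.float32),None,fx=4,fy=4,interpolation=cv2.INTER_LINEAR)>.5
    c=max(cv2.findContours(big.astype(np.uint8),cv2.RETR_EXTERNAL,cv2.CHAIN_APPROX_NONE)[0],key=cv2.contourArea)[:,0,:]
    return (c+.5)/4-.5
def circ(P,r,p0):
    q=least_squares(lambda q:np.hypot(P[:,0]-q[0],P[:,1]-q[1])-r,p0,loss="soft_l1",f_scale=1.0)
    return q.x,np.abs(q.fun).mean()
def two(s,m,zl,rl,zd,rd,l0,d0):
    c=contour(m); A=np.array([ray(s,u,zl) for u in c]); B=np.array([ray(s,u,zd) for u in c])
    f=lambda q:np.minimum(abs(np.hypot(*(A-q[:2]).T)-rl),abs(np.hypot(*(B-q[2:]).T)-rd))
    q=least_squares(f,np.r_[l0,d0],loss="soft_l1",f_scale=1.0); return q.x,f(q.x).mean()
E
python3 - <<'E'
from h import *
s=dict(np.load("top0.npz")); M=masks(s)
for n,p,l in(("red",(188,210),(186.4,209)),("green",(136,208),(132.6,207.4)),("blue",(158,236),(157.4,236.2))):
    for st,c,m in blobs(M[n]):
        if np.hypot(*(c-p))<8:
            l0=ray(s,l,108); print(n,*[np.round(a,1) for a in two(s,m,108,28,6,40,l0,l0)])
for st,c,m in blobs(M["gold"]):
    if np.hypot(*(c-(165,210)))<8:
        P=np.array([ray(s,u,40) for u in contour(m)]); print("tin",ray(s,c,40),circ(P,26,P.mean(0)))
    if st[4]>6000:
        rct=cv2.minAreaRect(contour(m).astype(np.float32)); bx=cv2.boxPoints(rct); P=np.array([ray(s,u,4) for u in bx]); print("sheet",P.round(1),P.mean(0))
# pan: ring; use gray saturation within white box
H=hsv(s); crop(s,250,145,335,235,"pics/scale.png",7)
E
```

```text
red [488.9 288.1 488.2 292.8] 1.0
green [491.9 439.5 491.6 442.9] 0.9
blue [413.1 365.5 413.8 370. ] 1.0
sheet [[ 555.6 -230.7]
 [ 575.6 -474. ]
 [ 334.9 -487. ]
 [ 315.  -246.6]] [ 445.27530141 -359.59163396]
tin [487.22131245 360.65270948] (array([487.25535686, 360.60155982]), np.float64(0.8952527114060853))
```

View pics/scale.png

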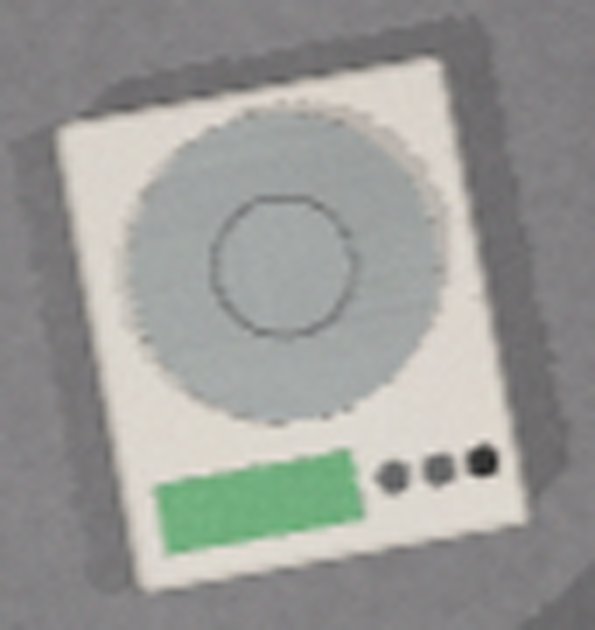

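Run:
```python
from h import *
s=dict(np.load("side0.npz")); M=masks(s)
for n in("red","green","blue"):
    for st,c,m in blobs(M[n]):
        if 210<c[0]<320 and 215<c[1]<310 :
            C=contour(m); P=np.array([ray(s,u,108) for u in C]); 
            # upper arc: farthest from camera
            top=C[:,1]<C[:,1].min()+6
            print(n,st,c.round(1),[np.round(a,1) for a in circ(P[top],28,P[top].mean(0)+[0,28])])
            Q=np.array([ray(s,u,6) for u in C]); bot=C[:,1]>C[:,1].max()-6
            print("   disc",[np.round(a,1) for a in circ(Q[bot],40,Q[bot].mean(0)-[0,40])])
t=dict(np.load("top0.npz"))
g=cv2.cvtColor(t["color"],cv2.COLOR_RGB2GRAY)
# ring: dark pixels within
H=hsv(t); w=((H[...,1]<25)&(H[...,2]>200))
reg=[b for b in blobs(w,500)]
for st,c,m in reg: print("white",st,c)
def ring(s,c0,rin):
    g=cv2.cvtColor(s["color"],cv2.COLOR_RGB2GRAY).astype(np.float32); bh=cv2.morphologyEx(g,cv2.MORPH_BLACKHAT,np.ones((5,5)))
    ys,xs=np.nonzero(bh>12); P=np.array([ray(s,(x,y),60) for x,y in zip(xs,ys)]); w=bh[ys,xs]
    d=np.hypot(*(P-c0).T); k=(d<rin); P=P[k]
    q=least_squares(lambda q:np.hypot(*(P-q[:2]).T)-q[2],np.r_[c0,30],loss="soft_l1",f_scale=2.); return q.x,len(P),np.abs(q.fun).mean()
u=(250+285/7-.4,145+267/7-.4); c0=ray(t,u,60); print(c0,ring(t,c0,40))
u=(392*.64,277*.64); c0=ray(s,u,60); print(c0,ring(s,c0,40))
# sheet side corners, tray
for st,c,m in blobs(M["gold"],300): 
    if c[1]<180 and c[0]>250 and c[1]>120:
        bx=cv2.approxPolyDP(cv2.convexHull((contour(m)*4).astype(np.int32)),12,True)[:,0]/4; print("sheet",[ray(s,b,4).round(1) for b in bx])
for st,c,m in blobs(M["gold"],20):
    if 240<c[0]<280 and 250<c[1]<290: print("tin",st,c,ray(s,c,30))
crop(s,215,210,315,310,"pics/cs.png",6)
```

```text
red [254 223  20  23 389] [263.7 234.1] [array([492.3, 290.1]), np.float64(1.0)]
   disc [array([503. , 209.1]), np.float64(2.1)]
red [251 249  28  16 214] [265.6 256. ] [array([468.6, 391.7]), np.float64(8.4)]
   disc [array([490.2, 281.5]), np.float64(6.8)]
green [244 263  22  26 438] [254.4 275. ] [array([494.4, 442.6]), np.float64(0.7)]
   disc [array([506.7, 372. ]), np.float64(2.1)]
green [241 289  29  20 289] [255.4 299.5] [array([484.8, 494.4]), np.float64(3.4)]
   disc [array([493.9, 439.1]), np.float64(0.6)]
blue [279 246  21  25 397] [288.5 257.3] [array([415.5, 370.2]), np.float64(0.9)]
   disc [array([422.6, 293.6]), np.float64(1.6)]
blue [273 271  29  19 261] [286.3 281.1] [array([411.6, 427. ]), np.float64(3.6)]
   disc [array([417.8, 365.7]), np.float64(0.6)]
white [ 259  154   66   75 1542] [292.06809339 195.00194553]
[575.92679999  -8.84479835] (array([576.35986921,  -8.45685061,  29.21679966]), 96, np.float64(1.2141448021038215))
[576.41277625  -3.52539143] (array([579.21951861,  -9.75145632,  29.24604087]), 60, np.float64(1.6289499631496114))
sheet [array([ 341. , -479.8]), array([ 325.4, -247.9]), array([ 555.8, -232.1]), array([ 573.4, -459.4])]
tin [255 256  18  25 137] [265.18248175 265.83211679] [479.79828765 350.83499015]
```

```bash
cat >> h.py <<'E'
from scipy.spatial.transform import Rotation as Ro
def plan(*wps):
    """world waypoints (x,y,z TCP mm,yaw) -> tool-frame shifts from measured pose"""
    from bench import sensors
    s=sensors.sense(); p=s["tool_pos"]; R=Ro.from_euler("xyz",s["tcp_rot"],degrees=True)
    print("t",round(s["time"],1),"pos",p.round(1),"rot",s["tcp_rot"].round(2),"gap",round(s["finger_gap"],1),"F",s["ft_force"].round(1))
    last=p
    for x,y,z,w in wps:
        T=Ro.from_euler("xyz",[180,0,w],degrees=True)
        d=R.inv().apply(np.array([x,y,z])-p)/1000; rv=(R.inv()*T).as_rotvec(degrees=True)
        print((x,y,z,w),d.round(4),rv.round(2),"rows>=",int(np.ceil(max(np.linalg.norm(np.array([x,y,z])-last)/50,1)))); last=np.array([x,y,z])
E
python3 -c "
from h import *
plan((480,-100,215,10),(415,367.5,180,-1),(415,367.5,130,-1))"
```

```text
t 0.1 pos [ 199.3 -565.4  215.6] rot [-1.799e+02 -1.000e-02  1.941e+01] gap 85.5 F [-0.3  1.   0.3]
(480, -100, 215, 10) [ 0.4194 -0.3456  0.0012] [-0.1   0.    9.41] rows>= 11
(415, 367.5, 180, -1) [ 0.5135 -0.8081  0.037 ] [-1.000e-01  1.000e-02  2.041e+01] rows>= 10
(415, 367.5, 130, -1) [ 0.5135 -0.808   0.087 ] [-1.000e-01  1.000e-02  2.041e+01] rows>= 1
```

Call:
move_arm --rows '[[[0.419, -0.346, 0.001, 0, 0, 9.4], [0.419, -0.346, 0.001, 0, 0, 9.4], [0.419, -0.346, 0.001, 0, 0, 9.4], [0.419, -0.346, 0.001, 0, 0, 9.4], [0.419, -0.346, 0.001, 0, 0, 9.4], [0.419, -0.346, 0.001, 0, 0, 9.4], [0.419, -0.346, 0.001, 0, 0, 9.4], [0.419, -0.346, 0.001, 0, 0, 9.4], [0.419, -0.346, 0.001, 0, 0, 9.4], [0.513, -0.808, 0.037, 0, 0, 20.4], [0.513, -0.808, 0.037, 0, 0, 20.4], [0.513, -0.808, 0.037, 0, 0, 20.4], [0.513, -0.808, 0.037, 0, 0, 20.4], [0.513, -0.808, 0.037, 0, 0, 20.4], [0.513, -0.808, 0.037, 0, 0, 20.4], [0.513, -0.808, 0.037, 0, 0, 20.4], [0.513, -0.808, 0.037, 0, 0, 20.4], [0.513, -0.808, 0.037, 0, 0, 20.4], [0.513, -0.808, 0.037, 0, 0, 20.4], [0.513, -0.808, 0.037, 0, 0, 20.4]]]' --grip 1 --newtons 50

```text
time: 2.1
tool_pos: [414.1, 364.9, 179.2]
tcp_rot: [180.0, 0.0, -1.0]
ft_force: [1.2, -0.1, 1.2]
finger_gap: 85.2
```

Run:
```python
from h import *
from bench import viewer
plan((415,367.5,120,-1),(415,367.5,54,-1))
for n in("top","side"):
    s=viewer.snapshot(n); np.savez(n+"1.npz",**s)
s=dict(np.load("side1.npz"))
crop(s,180,140,340,320,"pics/s1.png",3.3)
```

```text
t 2.1 pos [414.1 364.9 179.2] rot [ 1.7998e+02  1.0000e-02 -9.7000e-01] gap 85.2 F [ 1.2 -0.1  1.2]
(415, 367.5, 120, -1) [ 0.0009 -0.0026  0.0592] [0.02 0.01 0.03] rows>= 2
(415, 367.5, 54, -1) [ 0.0009 -0.0026  0.1252] [0.02 0.01 0.03] rows>= 2
```

View pics/s1.png

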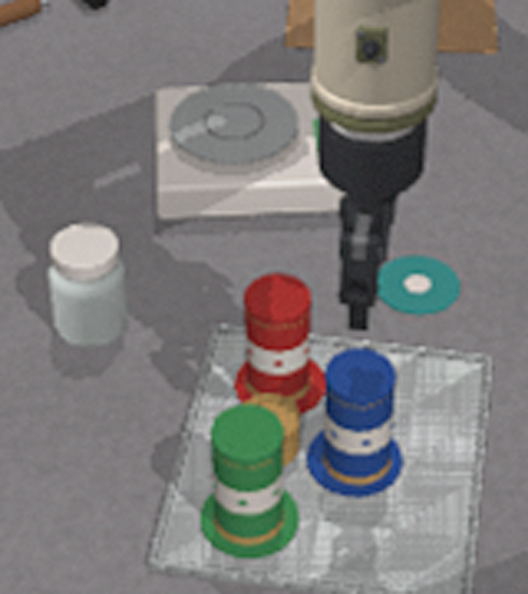

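Run:
```python
from h import *
for n in("top","side"):
    s=dict(np.load(n+"1.npz")); print(n,proj(s,(414.1,364.9,171)), proj(s,(415,367.5,108)))
s=dict(np.load("top1.npz")); crop(s,60,150,260,300,"pics/t1.png",4)
```

```text
top [152.86006774 235.8374252 ] [156.88218733 235.03280342]
side [290.02495937 234.4981849 ] [288.85783101 252.64962852]
```

View pics/t1.png

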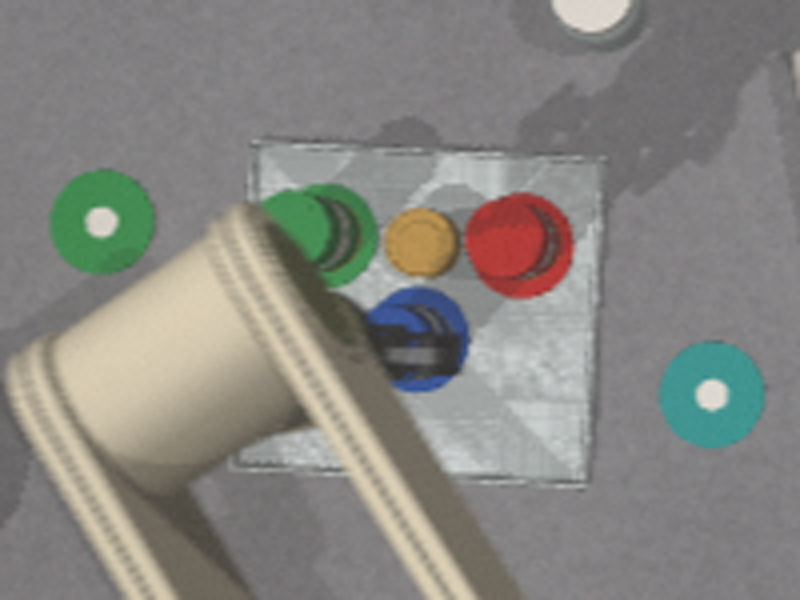

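The gripper is above the blue can. It shows at (415,355) in this crop, jaws along y, with the tips clear of red and green.

Call:
move_arm --rows '[[[0.001, -0.003, 0.03, 0, 0, 0], [0.001, -0.003, 0.06, 0, 0, 0], [0.001, -0.003, 0.08, 0, 0, 0], [0.001, -0.003, 0.1, 0, 0, 0], [0.001, -0.003, 0.115, 0, 0, 0], [0.001, -0.003, 0.125, 0, 0, 0], [0.001, -0.003, 0.125, 0, 0, 0]]]'

```text
time: 2.9
tool_pos: [415.0, 365.0, 53.2]
tcp_rot: [179.9, 0.1, -1.0]
ft_force: [-0.6, -0.3, -0.5]
finger_gap: 85.3
```

Call:
move_arm --rows '[[[0, 0, 0, 0, 0, 0], [0, 0, 0, 0, 0, 0], [0, 0, 0, 0, 0, 0], [0, 0, 0, 0, 0, 0], [0, 0, 0, 0, 0, 0], [0, 0, 0, 0, 0, 0], [0, 0, 0, 0, 0, 0], [0, 0, 0, 0, 0, 0]]]' --grip 0 --newtons 50

```text
time: 3.7
tool_pos: [417.0, 366.6, 56.4]
tcp_rot: [-179.9, -0.1, -1.0]
ft_force: [0.4, -0.5, 6.7]
finger_gap: 54.7
```

Run:
```python
from h import *
plan((415,367.5,189,-1),(470,0,195,-1),(502,-423,195,-1))
```

```text
t 3.7 pos [417.  366.6  56.4] rot [-1.7991e+02 -1.4000e-01 -9.9000e-01] gap 54.7 F [ 0.4 -0.5  6.7]
(415, 367.5, 189, -1) [-0.0017 -0.0011 -0.1326] [-0.09 -0.14  0.01] rows>= 3
(470, 0, 195, -1) [ 0.0596  0.3654 -0.1391] [-0.09 -0.14  0.01] rows>= 8
(502, -423, 195, -1) [ 0.0989  0.7878 -0.1397] [-0.09 -0.14  0.01] rows>= 9
```

Call:
move_arm --rows '[[[0, 0, -0.01, 0, 0, 0], [0, 0, -0.03, 0, 0, 0], [0, 0, -0.06, 0, 0, 0], [0, 0, -0.1, 0, 0, 0], [0, 0, -0.135, 0, 0, 0], [0.01, 0.04, -0.138, 0, 0, 0], [0.03, 0.09, -0.139, 0, 0, 0], [0.05, 0.14, -0.139, 0, 0, 0], [0.06, 0.19, -0.139, 0, 0, 0], [0.06, 0.24, -0.139, 0, 0, 0], [0.06, 0.29, -0.139, 0, 0, 0], [0.07, 0.34, -0.139, 0, 0, 0], [0.07, 0.39, -0.139, 0, 0, 0], [0.07, 0.44, -0.139, 0, 0, 0], [0.08, 0.49, -0.139, 0, 0, 0], [0.08, 0.54, -0.139, 0, 0, 0], [0.09, 0.59, -0.139, 0, 0, 0], [0.09, 0.64, -0.139, 0, 0, 0], [0.1, 0.69, -0.139, 0, 0, 0], [0.1, 0.73, -0.139, 0, 0, 0]]]'

```text
time: 5.7
tool_pos: [503.1, -366.1, 193.7]
tcp_rot: [-180.0, 0.0, -1.0]
ft_force: [0.2, -0.0, -3.6]
finger_gap: 54.9
```

Run:
```python
from h import *
plan((502,-423,120,-1),(502,-423,54.5,-1))
```

```text
t 5.7 pos [ 503.1 -366.1  193.7] rot [-1.7996e+02  1.0000e-02 -9.8000e-01] gap 54.9 F [ 0.2 -0.  -3.6]
(502, -423, 120, -1) [-0.0001  0.057   0.0737] [-0.04  0.01  0.02] rows>= 2
(502, -423, 54.5, -1) [-1.000e-04  5.700e-02  1.392e-01] [-0.04  0.01  0.02] rows>= 2
```

Call:
move_arm --rows '[[[0, 0.03, 0.01, 0, 0, 0], [0, 0.05, 0.04, 0, 0, 0], [0, 0.057, 0.07, 0, 0, 0], [0, 0.057, 0.095, 0, 0, 0], [0, 0.057, 0.115, 0, 0, 0], [0, 0.057, 0.127, 0, 0, 0], [0, 0.057, 0.132, 0, 0, 0], [0, 0.057, 0.135, 0, 0, 0], [0, 0.057, 0.135, 0, 0, 0]]]'

```text
time: 6.6
tool_pos: [502.8, -421.7, 59.6]
tcp_rot: [180.0, -0.0, -1.0]
ft_force: [0.8, -0.5, -2.9]
finger_gap: 55.0
```

Run:
```python
from h import *
from bench import viewer
plan((502,-423,54.5,-1))
s=viewer.snapshot("side"); np.savez("side2.npz",**s); crop(s,240,60,400,200,"pics/s2.png",4)
print(proj(s,(502,-423,4)))
```

```text
t 6.6 pos [ 502.8 -421.7   59.6] rot [ 1.7995e+02 -5.0000e-02 -9.8000e-01] gap 55.0 F [ 0.8 -0.5 -2.9]
(502, -423, 54.5, -1) [-0.0007  0.0013  0.0051] [ 0.05 -0.05  0.02] rows>= 1
[286.25033243 127.32489218]
```

View pics/s2.png

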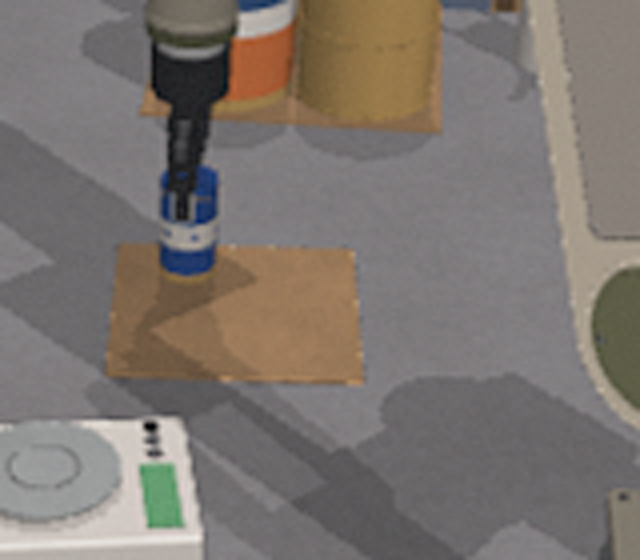

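Call:
move_arm --rows '[[[0, 0, 0.002, 0, 0, 0], [0, 0, 0.003, 0, 0, 0], [0, 0, 0.004, 0, 0, 0], [0, 0, 0.005, 0, 0, 0], [0, 0, 0.005, 0, 0, 0]]]'

```text
time: 7.15
tool_pos: [502.5, -421.5, 54.5]
tcp_rot: [180.0, -0.0, -1.0]
ft_force: [-1.2, 1.0, 3.1]
finger_gap: 54.9
```

Call:
move_arm --rows '[[[0, 0, 0, 0, 0, 0], [0, 0, 0, 0, 0, 0], [0, 0, 0, 0, 0, 0], [0, 0, 0, 0, 0, 0], [0, 0, 0, 0, 0, 0], [0, 0, -0.02, 0, 0, 0], [0, 0, -0.06, 0, 0, 0], [0, 0, -0.11, 0, 0, 0], [0, 0, -0.13, 0, 0, 0]]]' --grip 1

```text
time: 8.05
tool_pos: [504.0, -423.0, 190.0]
tcp_rot: [179.7, -0.3, -1.0]
ft_force: [0.7, -0.7, -0.2]
finger_gap: 85.4
```

Run:
```python
from h import *
plan((490,0,185,45),(490,290,185,89),(490,290,54,89))
```

```text
t 8.1 pos [ 504. -423.  190.] rot [179.7   -0.32  -0.99] gap 85.4 F [ 0.7 -0.7 -0.2]
(490, 0, 185, 45) [-0.0213 -0.4228  0.0027] [  0.41  -0.18 -45.99] rows>= 9
(490, 290, 185, 89) [-0.0263 -0.7127  0.0012] [ 4.800e-01 -2.000e-02 -8.999e+01] rows>= 6
(490, 290, 54, 89) [-0.027  -0.7134  0.1322] [ 4.800e-01 -2.000e-02 -8.999e+01] rows>= 3
```

Call:
move_arm --rows '[[[-0.022, -0.42, 0.003, 0, 0, -46], [-0.022, -0.42, 0.003, 0, 0, -46], [-0.022, -0.42, 0.003, 0, 0, -46], [-0.022, -0.42, 0.003, 0, 0, -46], [-0.022, -0.42, 0.003, 0, 0, -46], [-0.022, -0.42, 0.003, 0, 0, -46], [-0.022, -0.42, 0.003, 0, 0, -46], [-0.022, -0.42, 0.003, 0, 0, -46], [-0.026, -0.713, 0.003, 0, 0, -90], [-0.026, -0.713, 0.003, 0, 0, -90], [-0.026, -0.713, 0.003, 0, 0, -90], [-0.026, -0.713, 0.003, 0, 0, -90], [-0.026, -0.713, 0.003, 0, 0, -90], [-0.026, -0.713, 0.003, 0, 0, -90], [-0.026, -0.713, 0.003, 0, 0, -90], [-0.026, -0.713, 0.003, 0, 0, -90], [-0.026, -0.713, 0.003, 0, 0, -90]]]'

```text
time: 9.75
tool_pos: [488.5, 291.4, 180.5]
tcp_rot: [-180.0, 0.0, 89.0]
ft_force: [-0.5, 0.0, 1.0]
finger_gap: 85.6
```

Run:
```python
from h import *
from bench import viewer
plan((490,290,54,89))
for n in("top","side"):
    s=viewer.snapshot(n); np.savez(n+"3.npz",**s)
crop(s,180,140,340,320,"pics/s3.png",3.3)
s=dict(np.load("top3.npz"));crop(s,60,150,260,300,"pics/t3.png",4)
s0=dict(np.load("side3.npz"))
for n,s in(("top",s),("side",s0)):
  H=hsv(s); w=((H[...,1]<60)&(H[...,2]>175))
  for st,c,m in blobs(w,8):
    p=ray(s,c,6)
    if np.hypot(*(p-(415,368)))<15: print(n,"blue dot",st,c,p)
```

```text
t 9.8 pos [488.5 291.4 180.5] rot [-1.7998e+02  5.0000e-02  8.9030e+01] gap 85.6 F [-0.5  0.   1. ]
(490, 290, 54, 89) [-0.0013  0.0016  0.1265] [-0.02  0.05  0.03] rows>= 3
top blue dot [ 115  166  104  151 3411] [165.71621225 230.65259455] [426.42139345 362.77030386]
top blue dot [160 231   7   8  32] [162.53125 235.     ] [413.05944    371.96337089]
side blue dot [283 276   9   6  43] [286.93023256 278.44186047] [417.45830906 366.79385187]
```

View pics/s3.png

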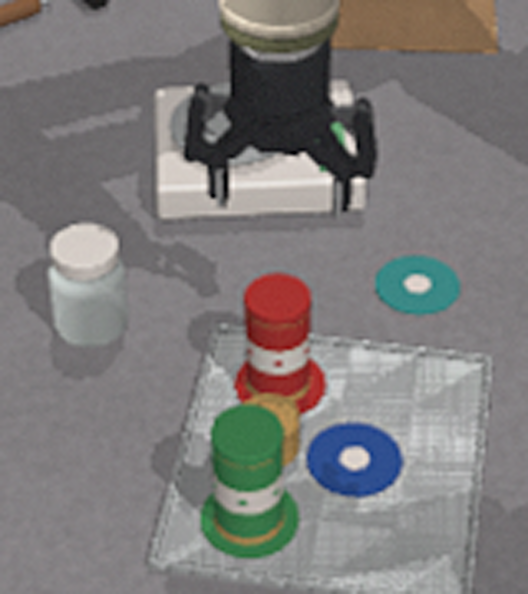

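View pics/t3.png

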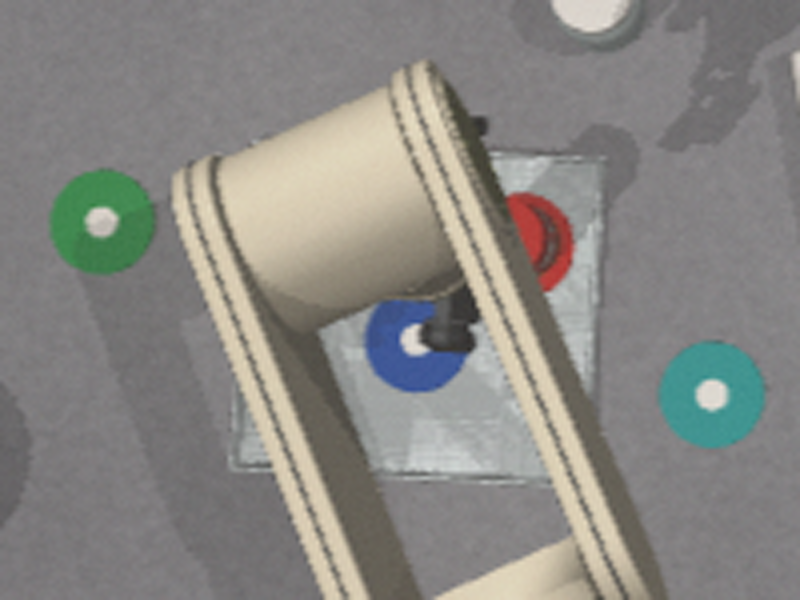

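Call:
move_arm --rows '[[[-0.001, 0.001, 0.03, 0, 0, 0], [-0.001, 0.001, 0.06, 0, 0, 0], [-0.001, 0.001, 0.08, 0, 0, 0], [-0.001, 0.001, 0.1, 0, 0, 0], [-0.001, 0.001, 0.115, 0, 0, 0], [-0.001, 0.001, 0.126, 0, 0, 0], [-0.001, 0.001, 0.126, 0, 0, 0]]]'

```text
time: 10.55
tool_pos: [488.7, 289.8, 53.2]
tcp_rot: [-179.9, 0.1, 89.0]
ft_force: [-0.6, -0.1, 0.2]
finger_gap: 85.7
```

Call:
move_arm --rows '[[[0, 0, 0, 0, 0, 0], [0, 0, 0, 0, 0, 0], [0, 0, 0, 0, 0, 0], [0, 0, 0, 0, 0, 0], [0, 0, 0, 0, 0, 0], [0, 0, 0, 0, 0, 0], [0, 0, 0, 0, 0, 0], [0, 0, 0, 0, 0, 0]]]' --grip 0 --newtons 50

```text
time: 11.35
tool_pos: [490.7, 291.5, 56.4]
tcp_rot: [179.9, -0.1, 89.0]
ft_force: [-0.0, -0.6, 6.2]
finger_gap: 54.7
```

Run:
```python
from h import *
plan((490,290,189,89),(490,0,195,89),(397,-361,195,89),(397,-361,56,89))
```

```text
t 11.3 pos [490.7 291.5  56.4] rot [ 1.7985e+02 -6.0000e-02  8.9020e+01] gap 54.7 F [-0.  -0.6  6.2]
(490, 290, 189, 89) [-0.0014 -0.0004 -0.1326] [ 0.15 -0.06  0.02] rows>= 3
(490, 0, 195, 89) [-0.2913  0.0046 -0.1389] [ 0.15 -0.06  0.02] rows>= 6
(397, -361, 195, 89) [-0.6538 -0.0822 -0.1395] [ 0.15 -0.06  0.02] rows>= 8
(397, -361, 56, 89) [-6.54e-01 -8.26e-02 -5.00e-04] [ 0.15 -0.06  0.02] rows>= 3
```

Call:
move_arm --rows '[[[0, 0, -0.01, 0, 0, 0], [0, 0, -0.03, 0, 0, 0], [0, 0, -0.06, 0, 0, 0], [0, 0, -0.1, 0, 0, 0], [0, 0, -0.135, 0, 0, 0], [-0.03, 0, -0.138, 0, 0, 0], [-0.07, 0, -0.14, 0, 0, 0], [-0.12, 0, -0.14, 0, 0, 0], [-0.17, 0, -0.14, 0, 0, 0], [-0.22, 0, -0.14, 0, 0, 0], [-0.27, 0, -0.14, 0, 0, 0], [-0.32, 0, -0.14, 0, 0, 0], [-0.37, -0.01, -0.14, 0, 0, 0], [-0.42, -0.02, -0.14, 0, 0, 0], [-0.465, -0.035, -0.14, 0, 0, 0], [-0.51, -0.05, -0.14, 0, 0, 0], [-0.555, -0.06, -0.14, 0, 0, 0], [-0.6, -0.07, -0.14, 0, 0, 0], [-0.64, -0.08, -0.14, 0, 0, 0], [-0.654, -0.082, -0.13, 0, 0, 0]]]'

```text
time: 13.35
tool_pos: [395.2, -365.5, 186.3]
tcp_rot: [179.9, 0.2, 88.8]
ft_force: [1.0, 0.2, -2.8]
finger_gap: 54.7
```

Run:
```python
from h import *
plan((397,-361,55,89))
```

```text
t 13.3 pos [ 395.2 -365.5  186.3] rot [1.7993e+02 1.7000e-01 8.8830e+01] gap 54.7 F [ 1.   0.2 -2.8]
(397, -361, 55, 89) [0.0049 0.0016 0.1313] [ 0.07  0.17 -0.17] rows>= 3
```

Call:
move_arm --rows '[[[0, 0, 0.03, 0, 0, 0], [0, 0, 0.06, 0, 0, 0], [0, 0, 0.09, 0, 0, 0], [0, 0, 0.11, 0, 0, 0], [0, 0, 0.12, 0, 0, 0], [0, 0, 0.125, 0, 0, 0], [0, 0, 0.127, 0, 0, 0], [0, 0, 0.129, 0, 0, 0], [0, 0, 0.131, 0, 0, 0], [0, 0, 0.131, 0, 0, 0]]]'

```text
time: 14.35
tool_pos: [396.8, -362.0, 54.5]
tcp_rot: [179.9, 0.1, 89.0]
ft_force: [0.1, -1.0, -2.7]
finger_gap: 54.7
```

Call:
move_arm --rows '[[[0, 0, 0.001, 0, 0, 0], [0, 0, 0.002, 0, 0, 0], [0, 0, 0.002, 0, 0, 0]]]'

```text
time: 14.65
tool_pos: [397.0, -362.5, 54.2]
tcp_rot: [179.9, 0.1, 89.0]
ft_force: [-4.6, 3.4, 13.3]
finger_gap: 54.4
```

Contact (13 N). Releasing.

Call:
move_arm --rows '[[[0, 0, 0, 0, 0, 0], [0, 0, 0, 0, 0, 0], [0, 0, 0, 0, 0, 0], [0, 0, 0, 0, 0, 0], [0, 0, 0, 0, 0, 0], [0, 0, -0.02, 0, 0, 0], [0, 0, -0.06, 0, 0, 0], [0, 0, -0.11, 0, 0, 0], [0, 0, -0.14, 0, 0, 0]]]' --grip 1

```text
time: 15.55
tool_pos: [397.1, -362.4, 195.7]
tcp_rot: [179.8, 0.2, 89.0]
ft_force: [0.9, -1.4, 1.0]
finger_gap: 85.3
```

Run:
```python
from h import *
plan((490,0,190,89),(492,441,185,89))
```

```text
t 15.6 pos [ 397.1 -362.4  195.7] rot [1.7985e+02 1.6000e-01 8.9010e+01] gap 85.3 F [ 0.9 -1.4  1. ]
(490, 0, 190, 89) [0.364  0.0866 0.0049] [0.15 0.16 0.01] rows>= 8
(492, 441, 185, 89) [0.8049 0.081  0.0086] [0.15 0.16 0.01] rows>= 9
```

Call:
move_arm --rows '[[[0.364, 0.087, 0.005, 0, 0, 0], [0.364, 0.087, 0.005, 0, 0, 0], [0.364, 0.087, 0.005, 0, 0, 0], [0.364, 0.087, 0.005, 0, 0, 0], [0.364, 0.087, 0.005, 0, 0, 0], [0.364, 0.087, 0.005, 0, 0, 0], [0.364, 0.087, 0.005, 0, 0, 0], [0.805, 0.081, 0.009, 0, 0, 0], [0.805, 0.081, 0.009, 0, 0, 0], [0.805, 0.081, 0.009, 0, 0, 0], [0.805, 0.081, 0.009, 0, 0, 0], [0.805, 0.081, 0.009, 0, 0, 0], [0.805, 0.081, 0.009, 0, 0, 0], [0.805, 0.081, 0.009, 0, 0, 0], [0.805, 0.081, 0.009, 0, 0, 0], [0.805, 0.081, 0.009, 0, 0, 0], [0.805, 0.081, 0.009, 0, 0, 0], [0.805, 0.081, 0.009, 0, 0, 0], [0.805, 0.081, 0.009, 0, 0, 0]]]'

```text
time: 17.45
tool_pos: [491.0, 441.5, 182.2]
tcp_rot: [-180.0, 0.1, 89.0]
ft_force: [-0.1, -0.5, -0.3]
finger_gap: 85.3
```

Run:
```python
from h import *
from bench import viewer
plan((492,441,53.5,89))
for n in("side",):
    s=viewer.snapshot(n); np.savez(n+"4.npz",**s)
crop(s,180,60,400,320,"pics/s4.png",2.3)
```

```text
t 17.4 pos [491.  441.5 182.2] rot [-1.7997e+02  6.0000e-02  8.9040e+01] gap 85.3 F [-0.1 -0.5 -0.3]
(492, 441, 53.5, 89) [-0.0003  0.0011  0.1287] [-0.03  0.06  0.04] rows>= 3
```

View pics/s4.png

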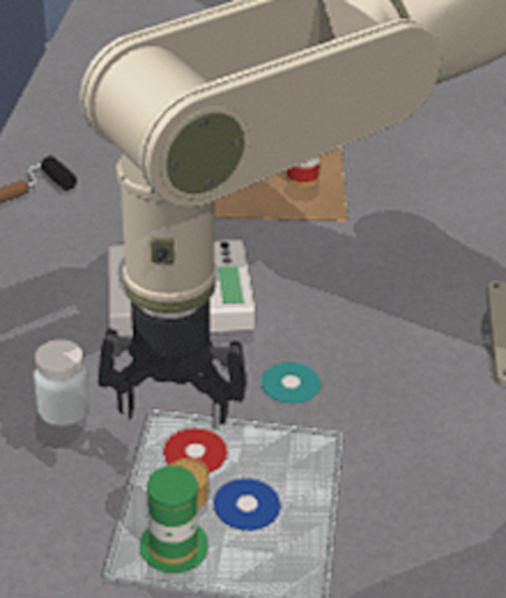

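The red and blue spots are now bare (crop (195,451) and (247,504)), and the red can stands on the sheet. I descend on green.

Call:
move_arm --rows '[[[0, 0.001, 0.03, 0, 0, 0], [0, 0.001, 0.06, 0, 0, 0], [0, 0.001, 0.08, 0, 0, 0], [0, 0.001, 0.1, 0, 0, 0], [0, 0.001, 0.115, 0, 0, 0], [0, 0.001, 0.128, 0, 0, 0], [0, 0.001, 0.128, 0, 0, 0]]]'

```text
time: 18.2
tool_pos: [491.3, 440.4, 52.6]
tcp_rot: [-179.9, 0.1, 89.0]
ft_force: [-0.6, 0.4, -0.4]
finger_gap: 85.7
```

Call:
move_arm --rows '[[[0, 0, 0, 0, 0, 0], [0, 0, 0, 0, 0, 0], [0, 0, 0, 0, 0, 0], [0, 0, 0, 0, 0, 0], [0, 0, 0, 0, 0, 0], [0, 0, 0, 0, 0, 0], [0, 0, 0, 0, 0, 0], [0, 0, 0, 0, 0, 0]]]' --grip 0 --newtons 50

```text
time: 19.0
tool_pos: [493.2, 442.7, 56.6]
tcp_rot: [179.9, -0.1, 89.0]
ft_force: [0.4, -0.8, 6.9]
finger_gap: 54.6
```

Run:
```python
from h import *
plan((490,441,195,89),(495,-283,195,89),(491,-283,57,89))
```

```text
t 19.0 pos [493.2 442.7  56.6] rot [ 1.7986e+02 -1.0000e-01  8.9020e+01] gap 54.6 F [ 0.4 -0.8  6.9]
(490, 441, 195, 89) [-0.0015 -0.0029 -0.1384] [ 0.14 -0.1   0.02] rows>= 3
(495, -283, 195, 89) [-0.7253  0.0145 -0.1396] [ 0.14 -0.1   0.02] rows>= 15
(491, -283, 57, 89) [-0.7256  0.0102 -0.0016] [ 0.14 -0.1   0.02] rows>= 3
```

Call:
move_arm --rows '[[[0, 0, -0.01, 0, 0, 0], [0, 0, -0.03, 0, 0, 0], [0, 0, -0.06, 0, 0, 0], [0, 0, -0.1, 0, 0, 0], [0, 0, -0.135, 0, 0, 0], [-0.03, 0, -0.138, 0, 0, 0], [-0.07, 0, -0.14, 0, 0, 0], [-0.12, 0, -0.14, 0, 0, 0], [-0.17, 0, -0.14, 0, 0, 0], [-0.22, 0, -0.14, 0, 0, 0], [-0.27, 0, -0.14, 0, 0, 0], [-0.32, 0, -0.14, 0, 0, 0], [-0.37, 0, -0.14, 0, 0, 0], [-0.42, 0.005, -0.14, 0, 0, 0], [-0.47, 0.005, -0.14, 0, 0, 0], [-0.52, 0.01, -0.14, 0, 0, 0], [-0.57, 0.01, -0.14, 0, 0, 0], [-0.62, 0.01, -0.14, 0, 0, 0], [-0.67, 0.01, -0.14, 0, 0, 0], [-0.71, 0.01, -0.14, 0, 0, 0]]]'

```text
time: 21.0
tool_pos: [489.0, -270.6, 194.8]
tcp_rot: [-180.0, 0.0, 89.0]
ft_force: [1.3, 0.5, -2.7]
finger_gap: 55.3
```

Call:
move_arm --rows '[[[-0.015, 0, 0.02, 0, 0, 0], [-0.015, 0, 0.05, 0, 0, 0], [-0.015, 0, 0.08, 0, 0, 0], [-0.015, 0, 0.11, 0, 0, 0], [-0.015, 0, 0.125, 0, 0, 0], [-0.015, 0, 0.13, 0, 0, 0], [-0.015, 0, 0.133, 0, 0, 0], [-0.015, 0, 0.135, 0, 0, 0], [-0.015, 0, 0.135, 0, 0, 0]]]'

```text
time: 21.9
tool_pos: [490.5, -283.7, 61.1]
tcp_rot: [179.9, 0.1, 89.0]
ft_force: [-0.4, 0.0, -2.7]
finger_gap: 55.0
```

Call:
move_arm --rows '[[[0, 0, 0.002, 0, 0, 0], [0, 0, 0.004, 0, 0, 0], [0, 0, 0.005, 0, 0, 0], [0, 0, 0.006, 0, 0, 0], [0, 0, 0.007, 0, 0, 0], [0, 0, 0.007, 0, 0, 0]]]'

```text
time: 22.5
tool_pos: [489.9, -283.5, 54.5]
tcp_rot: [180.0, 0.0, 89.0]
ft_force: [-5.1, 2.8, 11.0]
finger_gap: 54.5
```

Call:
move_arm --rows '[[[0, 0, 0, 0, 0, 0], [0, 0, 0, 0, 0, 0], [0, 0, 0, 0, 0, 0], [0, 0, 0, 0, 0, 0], [0, 0, 0, 0, 0, 0], [0, 0, -0.02, 0, 0, 0], [0, 0, -0.06, 0, 0, 0], [0, 0, -0.11, 0, 0, 0], [0, 0, -0.14, 0, 0, 0], [0, 0, -0.14, 0, 0, 0]]]' --grip 1

```text
time: 23.5
tool_pos: [492.5, -285.2, 199.4]
tcp_rot: [179.5, 0.3, 89.0]
ft_force: [0.7, -1.0, 0.9]
finger_gap: 85.3
```

```bash
cat > dots.py <<'E'
from h import *
def dots(s,guess):
    out={}
    H=hsv(s); w=((H[...,1]<70)&(H[...,2]>165))
    for st,c,m in blobs(w,8):
        for n,g in guess.items():
            p=ray(s,c,6)
            if np.hypot(*(p-g))<16 and st[4]<120: out[n]=(p.round(1),st[4])
    return out
E
python3 - <<'E'
from dots import *
from bench import viewer
plan((490,0,195,45),(491,365,185,45))
G=dict(red=np.array((490,290)),green=np.array((493,441)),blue=np.array((415,367)))
for n in("top","side"):
    s=viewer.snapshot(n); np.savez(n+"5.npz",**s); print(n,dots(s,G))
    cv2.imwrite(f"pics/{n}5.png",s["color"][:,:,::-1])
    M=masks(s)
    for st,c,m in blobs(M["gold"],30):
        P=np.array([ray(s,u,40) for u in contour(m)])
        if np.hypot(*(P.mean(0)-(490,365)))<25: print(n,"tin",st,c.round(1),[np.round(a,1) for a in circ(P,26,P.mean(0))])
E
```

```text
t 23.5 pos [ 492.5 -285.2  199.4] rot [179.51   0.33  89.01] gap 85.3 F [ 0.7 -1.   0.9]
(490, 0, 195, 45) [ 0.2851 -0.0075  0.0027] [ 0.6   0.13 44.01] rows>= 6
(491, 365, 185, 45) [ 0.6501 -0.0128  0.0105] [ 0.6   0.13 44.01] rows>= 8
top {'green': (array([492.1, 441.5]), np.int32(52)), 'red': (array([487.7, 291.2]), np.int32(46)), 'blue': (array([414.7, 368.2]), np.int32(53))}
top tin [157 202  18  17 237] [165.  210.3] [array([487.1, 360.4]), np.float64(0.9)]
side {'red': (array([490.4, 288.9]), np.int32(40)), 'blue': (array([417.1, 366. ]), np.int32(49)), 'green': (array([494.5, 439.1]), np.int32(53))}
side tin [252 259  19  23 341] [261.  270.1] [array([488.2, 374.8]), np.float64(8.0)]
```

View pics/top5.png

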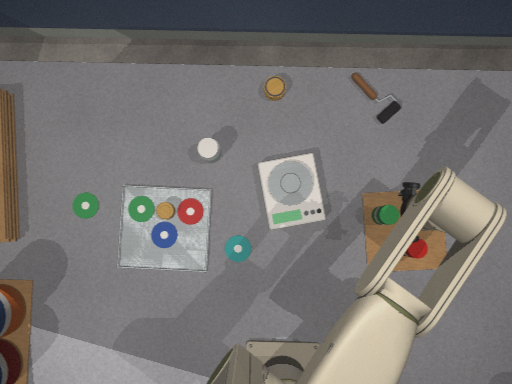

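View pics/side5.png

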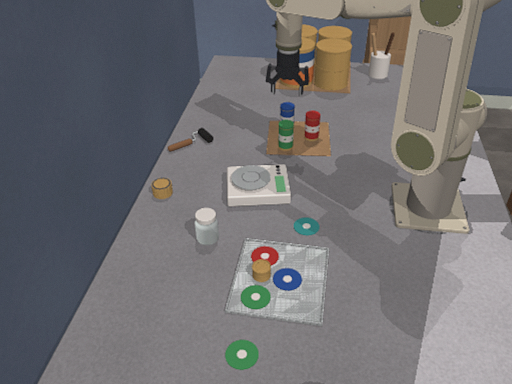

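Run:
```python
from h import *
for n in("top","side"):
    s=dict(np.load(n+"5.npz")); print(n,proj(s,(489,361,40)),proj(s,(491,365,40)))
    b=(125,185,215,255) if n=="top" else (220,230,320,320)
    crop(s,*b,f"pics/tin_{n}.png",7 if n=="top" else 6)
    if n=="side":
        for st,c,m in blobs(masks(s)["gold"],30):
            if np.hypot(*(c-(261,270)))<6:
                C=contour(m); up=C[:,1]<C[:,1].min()+5; P=np.array([ray(s,u,40) for u in C[up]]); print(circ(P,26,P.mean(0)+[0,26]))
                dn=C[:,1]>C[:,1].max()-4; P=np.array([ray(s,u,4) for u in C[dn]]); print(circ(P,26,P.mean(0)-[0,26]))
```

```text
top [164.86290406 209.66708167] [163.54578239 208.96330068]
side [261.31537556 265.72608418] [260.37617125 266.73458828]
(array([489.71964349, 363.09767829]), np.float64(0.6868972268504688))
(array([490.35703304, 358.84821925]), np.float64(0.791374780517791))
```

View pics/tin_top.png

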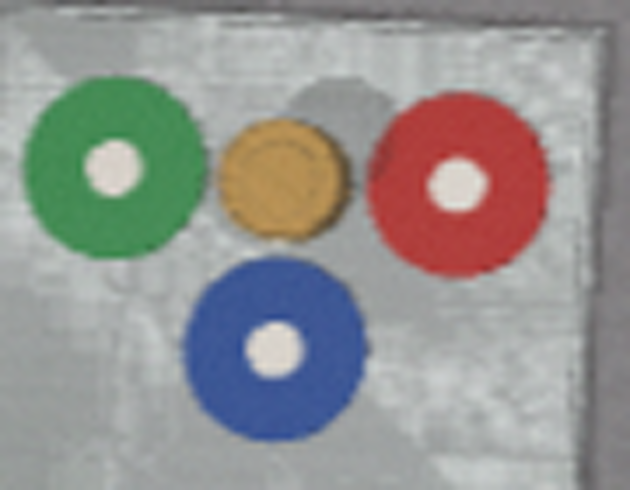

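View pics/tin_side.png

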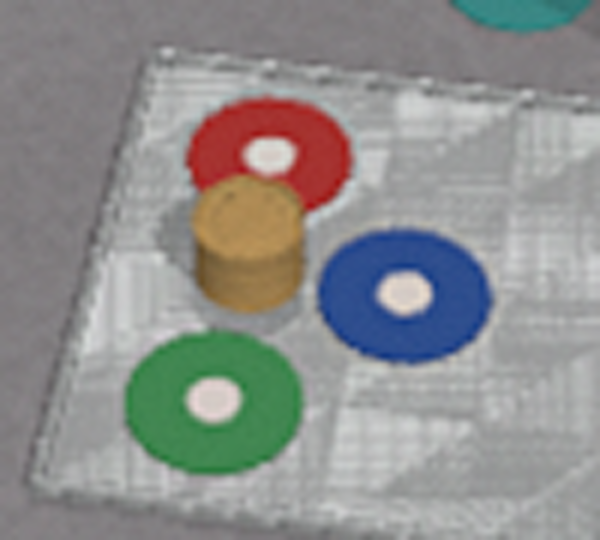

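Run:
```python
from h import *
s=dict(np.load("side3.npz"))
for z in(165,172,180,188,195): print(z,proj(s,(488.5+48,291.4,z)),proj(s,(488.5-48,291.4,z)))
crop(s,225,160,305,215,"pics/fing.png",8)
plan((490,0,195,45),(489,361.5,120,45))
```

```text
165 [247.17596145 212.94946772] [282.77916041 216.17989401]
172 [247.10875864 210.98051854] [282.83353631 214.2041285 ]
180 [247.0313935  208.71382728] [282.896139   211.92943934]
188 [246.95342223 206.42937702] [282.95923668 209.6367652 ]
195 [246.88469452 204.41575048] [283.0148578  207.61575375]
t 23.6 pos [ 490.2 -283.5  193.6] rot [1.799e+02 6.000e-02 8.901e+01] gap 85.2 F [-0.1  0.2 -1.1]
(490, 0, 195, 45) [ 0.2835 -0.005  -0.0018] [1.200e-01 2.000e-02 4.401e+01] rows>= 6
(489, 361.5, 120, 45) [ 0.645  -0.0124  0.0728] [1.200e-01 2.000e-02 4.401e+01] rows>= 8
```

View pics/fing.png

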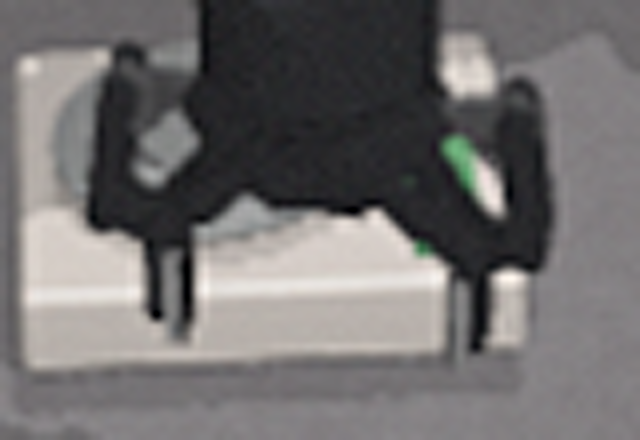

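Call:
move_arm --rows '[[[0.284, -0.005, 0, 0, 0, 44], [0.284, -0.005, 0, 0, 0, 44], [0.284, -0.005, 0, 0, 0, 44], [0.284, -0.005, 0, 0, 0, 44], [0.284, -0.005, 0, 0, 0, 44], [0.284, -0.005, 0, 0, 0, 44], [0.645, -0.012, 0.073, 0, 0, 44], [0.645, -0.012, 0.073, 0, 0, 44], [0.645, -0.012, 0.073, 0, 0, 44], [0.645, -0.012, 0.073, 0, 0, 44], [0.645, -0.012, 0.073, 0, 0, 44], [0.645, -0.012, 0.073, 0, 0, 44], [0.645, -0.012, 0.073, 0, 0, 44], [0.645, -0.012, 0.073, 0, 0, 44], [0.645, -0.012, 0.073, 0, 0, 44], [0.645, -0.012, 0.073, 0, 0, 44], [0.645, -0.012, 0.073, 0, 0, 44]]]'

```text
time: 25.3
tool_pos: [488.5, 360.6, 118.8]
tcp_rot: [-180.0, 0.1, 45.0]
ft_force: [0.5, -0.3, 0.5]
finger_gap: 85.1
```

Run:
```python
from h import *
from bench import r
plan((489,361.5,60,45),(489,361.5,18,45)); print(r.tip_extent)
```

```text
t 25.3 pos [488.5 360.6 118.8] rot [-1.800e+02  1.100e-01  4.497e+01] gap 85.1 F [ 0.5 -0.3  0.5]
(489, 361.5, 60, 45) [ 0.0011 -0.0002  0.0588] [-0.    0.11 -0.03] rows>= 2
(489, 361.5, 18, 45) [ 0.0012 -0.0002  0.1008] [-0.    0.11 -0.03] rows>= 1
8.0
```

Call:
move_arm --rows '[[[0.001, 0, 0.03, 0, 0, 0], [0.001, 0, 0.055, 0, 0, 0], [0.001, 0, 0.075, 0, 0, 0], [0.001, 0, 0.09, 0, 0, 0], [0.001, 0, 0.098, 0, 0, 0], [0.001, 0, 0.101, 0, 0, 0], [0.001, 0, 0.101, 0, 0, 0]]]'

```text
time: 26.0
tool_pos: [489.9, 362.6, 19.1]
tcp_rot: [180.0, -0.0, 45.0]
ft_force: [-0.0, 0.5, -0.9]
finger_gap: 85.4
```

Run:
```python
from h import *
from bench import viewer
plan((489,361.5,14,45))
s=viewer.snapshot("side"); crop(s,220,220,320,310,"pics/s6.png",6)
```

```text
t 26.0 pos [489.9 362.6  19.1] rot [ 1.7999e+02 -3.0000e-02  4.4990e+01] gap 85.4 F [-0.   0.5 -0.9]
(489, 361.5, 14, 45) [-0.0014  0.0001  0.0051] [ 0.01 -0.03 -0.01] rows>= 1
```

View pics/s6.png

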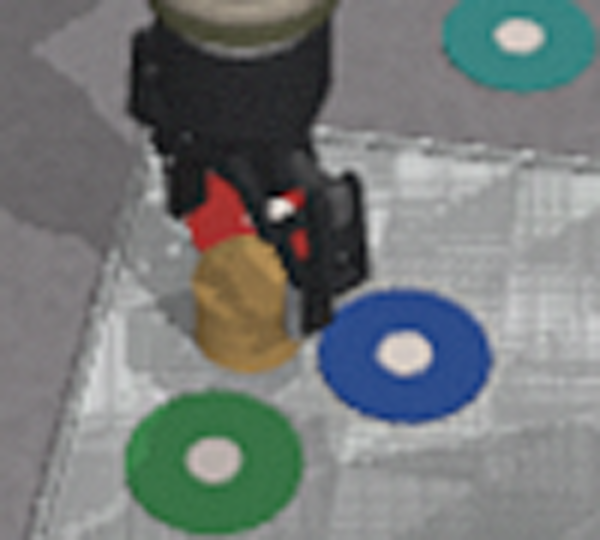

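The near fingertip (crop (310,333)) stands beside the tin, at about half its height. I go 5 mm lower and close gently.

Call:
move_arm --rows '[[[-0.001, 0, 0.003, 0, 0, 0], [-0.001, 0, 0.005, 0, 0, 0], [-0.001, 0, 0.005, 0, 0, 0]]]'

```text
time: 26.35
tool_pos: [488.7, 362.0, 13.7]
tcp_rot: [180.0, -0.0, 45.0]
ft_force: [-0.2, -0.1, -0.6]
finger_gap: 85.5
```

Call:
move_arm --rows '[[[0, 0, 0, 0, 0, 0], [0, 0, 0, 0, 0, 0], [0, 0, 0, 0, 0, 0], [0, 0, 0, 0, 0, 0], [0, 0, 0, 0, 0, 0], [0, 0, 0, 0, 0, 0], [0, 0, 0, 0, 0, 0], [0, 0, 0, 0, 0, 0]]]' --grip 0 --newtons 30

```text
time: 27.15
tool_pos: [489.1, 362.2, 14.2]
tcp_rot: [180.0, -0.0, 45.0]
ft_force: [-1.0, -1.4, 5.5]
finger_gap: 50.3
```

Run:
```python
from h import *
plan((489,361.5,150,45),(540,200,150,45),(577.5,-9,150,45),(577.5,-9,80,45))
```

```text
t 27.1 pos [489.1 362.2  14.2] rot [ 1.7999e+02 -4.0000e-02  4.5010e+01] gap 50.3 F [-1.  -1.4  5.5]
(489, 361.5, 150, 45) [-0.0004  0.0004 -0.1358] [ 0.01 -0.04  0.01] rows>= 3
(540, 200, 150, 45) [-0.0786  0.1507 -0.1358] [ 0.01 -0.04  0.01] rows>= 4
(577.5, -9, 150, 45) [-0.1999  0.325  -0.1359] [ 0.01 -0.04  0.01] rows>= 5
(577.5, -9, 80, 45) [-0.2     0.325  -0.0659] [ 0.01 -0.04  0.01] rows>= 2
```

Call:
move_arm --rows '[[[0, 0, -0.01, 0, 0, 0], [0, 0, -0.03, 0, 0, 0], [0, 0, -0.07, 0, 0, 0], [0, 0, -0.11, 0, 0, 0], [0, 0, -0.136, 0, 0, 0], [-0.02, 0.04, -0.136, 0, 0, 0], [-0.05, 0.08, -0.136, 0, 0, 0], [-0.08, 0.12, -0.136, 0, 0, 0], [-0.1, 0.165, -0.136, 0, 0, 0], [-0.13, 0.21, -0.136, 0, 0, 0], [-0.155, 0.25, -0.136, 0, 0, 0], [-0.18, 0.29, -0.136, 0, 0, 0], [-0.193, 0.315, -0.136, 0, 0, 0], [-0.2, 0.325, -0.13, 0, 0, 0], [-0.2, 0.325, -0.11, 0, 0, 0], [-0.2, 0.325, -0.09, 0, 0, 0], [-0.2, 0.325, -0.075, 0, 0, 0], [-0.2, 0.325, -0.07, 0, 0, 0], [-0.2, 0.325, -0.067, 0, 0, 0], [-0.2, 0.325, -0.067, 0, 0, 0]]]'

```text
time: 29.15
tool_pos: [577.4, -8.9, 81.0]
tcp_rot: [180.0, -0.0, 45.0]
ft_force: [0.7, -1.0, -1.9]
finger_gap: 50.3
```

Run:
```python
from h import *
from bench import viewer
plan((577.5,-9,70,45))
for n in("top","side"):
    s=viewer.snapshot(n); np.savez(n+"7.npz",**s)
    crop(s,*((250,145,335,235) if n=="top" else (215,150,300,215)),f"pics/{n}7.png",6)
```

```text
t 29.1 pos [577.4  -8.9  81. ] rot [ 1.7999e+02 -1.0000e-02  4.5040e+01] gap 50.3 F [ 0.7 -1.  -1.9]
(577.5, -9, 70, 45) [-0.      0.0001  0.011 ] [ 0.01 -0.01  0.04] rows>= 1
```

View pics/side7.png

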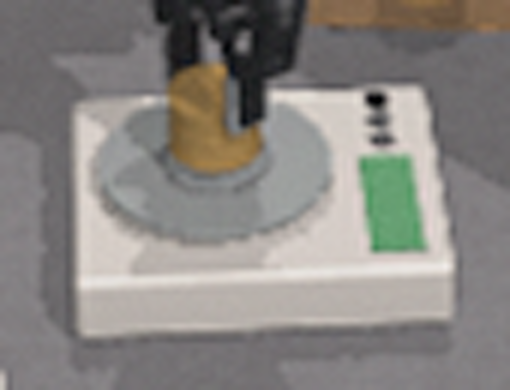

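View pics/top7.png

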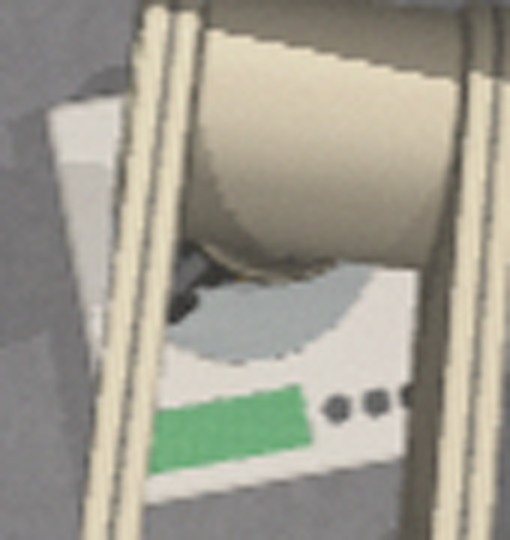

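Call:
move_arm --rows '[[[0, 0, 0.003, 0, 0, 0], [0, 0, 0.006, 0, 0, 0], [0, 0, 0.008, 0, 0, 0], [0, 0, 0.009, 0, 0, 0], [0, 0, 0.01, 0, 0, 0], [0, 0, 0.01, 0, 0, 0]]]'

```text
time: 29.85
tool_pos: [577.2, -9.2, 70.6]
tcp_rot: [-180.0, 0.0, 45.0]
ft_force: [0.0, 0.0, -1.2]
finger_gap: 50.1
```

Call:
move_arm --rows '[[[0, 0, 0.001, 0, 0, 0], [0, 0, 0.001, 0, 0, 0]]]'

```text
time: 30.05
tool_pos: [577.4, -9.3, 70.2]
tcp_rot: [180.0, -0.0, 45.0]
ft_force: [-2.2, 0.6, 3.1]
finger_gap: 50.4
```

Contact (3 N). I release, retreat, and check.

Call:
move_arm --rows '[[[0, 0, 0, 0, 0, 0], [0, 0, 0, 0, 0, 0], [0, 0, 0, 0, 0, 0], [0, 0, 0, 0, 0, 0], [0, 0, 0, 0, 0, 0], [0, 0, -0.02, 0, 0, 0], [0, 0, -0.06, 0, 0, 0], [0, 0, -0.1, 0, 0, 0], [0, 0, -0.13, 0, 0, 0], [0, 0, -0.13, 0, 0, 0]]]' --grip 1

```text
time: 31.05
tool_pos: [580.5, -9.6, 206.2]
tcp_rot: [179.6, -0.4, 45.0]
ft_force: [-0.0, -0.1, 0.0]
finger_gap: 85.7
```

Run:
```python
from h import *
plan((500,-190,195,89),(397,-362,185,89))
```

```text
t 31.1 pos [580.5  -9.6 206.2] rot [179.56  -0.35  45.02] gap 85.7 F [-0.  -0.1  0. ]
(500, -190, 195, 89) [-0.1846  0.0705  0.0106] [  0.55  -0.17 -43.98] rows>= 4
(397, -362, 185, 89) [-0.3791  0.1192  0.0197] [  0.55  -0.17 -43.98] rows>= 5
```

Call:
move_arm --rows '[[[-0.185, 0.07, 0.01, 0, 0, -44], [-0.185, 0.07, 0.01, 0, 0, -44], [-0.185, 0.07, 0.01, 0, 0, -44], [-0.185, 0.07, 0.01, 0, 0, -44], [-0.379, 0.119, 0.02, 0, 0, -44], [-0.379, 0.119, 0.02, 0, 0, -44], [-0.379, 0.119, 0.02, 0, 0, -44], [-0.379, 0.119, 0.02, 0, 0, -44], [-0.379, 0.119, 0.02, 0, 0, -44], [-0.379, 0.119, 0.02, 0, 0, -44], [-0.379, 0.119, 0.02, 0, 0, -44], [-0.379, 0.119, 0.02, 0, 0, -44]]]'

```text
time: 32.25
tool_pos: [394.0, -360.4, 179.4]
tcp_rot: [-180.0, -0.0, 89.1]
ft_force: [0.5, 0.7, 0.9]
finger_gap: 85.3
```

Run:
```python
from dots import *
from bench import viewer
plan((397,-362,54,89))
G=dict(red=np.array((490,290)),green=np.array((493,441)),blue=np.array((415,367)))
for n in("top","side"):
    s=viewer.snapshot(n); np.savez(n+"8.npz",**s); print(n,dots(s,G))
    cv2.imwrite(f"pics/{n}8.png",s["color"][:,:,::-1])
    crop(s,*((250,145,335,235) if n=="top" else (215,150,300,215)),f"pics/{n}8c.png",6)
    for st,c,m in blobs(masks(s)["gold"],30):
        C=contour(m); P=np.array([ray(s,u,96) for u in C])
        if np.hypot(*(P.mean(0)-(577,-9)))<40:
            k=np.ones(len(C),bool) if n=="top" else C[:,1]<C[:,1].min()+5
            print(n,"tin",st,circ(P[k],26,P[k].mean(0)+([0,0] if n=="top" else [0,26])))
            if n=="side":
                k=C[:,1]>C[:,1].max()-4; Q=np.array([ray(s,u,60) for u in C[k]]); print("base",circ(Q,26,Q.mean(0)-[0,26]))
    # pan outline: gray
```

```text
t 32.2 pos [ 394.  -360.4  179.4] rot [-1.7999e+02 -4.0000e-02  8.9070e+01] gap 85.3 F [0.5 0.7 0.9]
(397, -362, 54, 89) [-0.0017  0.003   0.1254] [-0.01 -0.04  0.07] rows>= 3
top {'green': (array([491.9, 441.3]), np.int32(53)), 'red': (array([487.7, 291.2]), np.int32(46)), 'blue': (array([414.7, 368.2]), np.int32(53))}
top tin [282 174  18  18 251] (array([573.87667043,  -7.54638265]), np.float64(0.993089133467636))
side {'red': (array([490.7, 289.1]), np.int32(41)), 'blue': (array([416.9, 366.1]), np.int32(50)), 'green': (array([494.5, 439.1]), np.int32(53))}
side tin [243 164  16  17 224] (array([578.04930855,  -4.93608598]), np.float64(1.1924873190947705))
base (array([578.69247588, -12.50739265]), np.float64(0.913485241561578))
```

View pics/top8c.png

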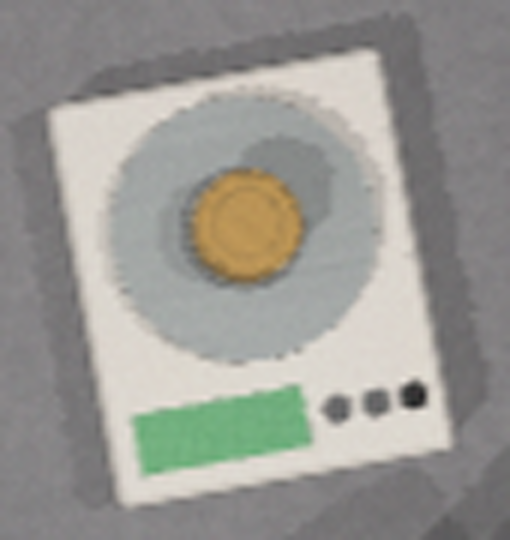

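View pics/side8.png

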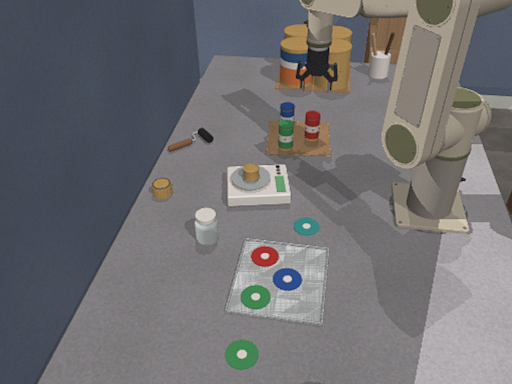

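Tin check: offset from the ring is about (-2.5,+1) mm in the top view and (-1,+1) mm in the side view, so it is centred. All three cans stand upright on the sheet. The cans go back now, red first.

Call:
move_arm --rows '[[[-0.002, 0.003, 0.03, 0, 0, 0], [-0.002, 0.003, 0.06, 0, 0, 0], [-0.002, 0.003, 0.08, 0, 0, 0], [-0.002, 0.003, 0.1, 0, 0, 0], [-0.002, 0.003, 0.115, 0, 0, 0], [-0.002, 0.003, 0.124, 0, 0, 0], [-0.002, 0.003, 0.124, 0, 0, 0]]]'

```text
time: 33.05
tool_pos: [396.1, -362.5, 54.5]
tcp_rot: [-179.9, -0.1, 89.1]
ft_force: [-0.1, -0.3, -0.1]
finger_gap: 85.4
```

Call:
move_arm --rows '[[[0, 0, 0, 0, 0, 0], [0, 0, 0, 0, 0, 0], [0, 0, 0, 0, 0, 0], [0, 0, 0, 0, 0, 0], [0, 0, 0, 0, 0, 0], [0, 0, 0, 0, 0, 0], [0, 0, 0, 0, 0, 0], [0, 0, 0, 0, 0, 0]]]' --grip 0 --newtons 50

```text
time: 33.85
tool_pos: [397.3, -364.4, 57.4]
tcp_rot: [179.9, 0.1, 89.0]
ft_force: [0.7, 0.6, 6.3]
finger_gap: 54.9
```

Run:
```python
from h import *
plan((490,0,200,89),(490,290.5,195,89))
```

```text
t 33.9 pos [ 397.3 -364.4   57.4] rot [1.7989e+02 1.1000e-01 8.9010e+01] gap 54.9 F [0.7 0.6 6.3]
(490, 0, 200, 89) [ 0.3657  0.0866 -0.1432] [0.11 0.11 0.01] rows>= 9
(490, 290.5, 195, 89) [ 0.6562  0.0816 -0.1387] [0.11 0.11 0.01] rows>= 6
```

Call:
move_arm --rows '[[[0, 0, -0.01, 0, 0, 0], [0, 0, -0.03, 0, 0, 0], [0, 0, -0.06, 0, 0, 0], [0, 0, -0.1, 0, 0, 0], [0, 0, -0.135, 0, 0, 0], [0.03, 0.01, -0.138, 0, 0, 0], [0.07, 0.02, -0.14, 0, 0, 0], [0.115, 0.03, -0.14, 0, 0, 0], [0.16, 0.045, -0.14, 0, 0, 0], [0.21, 0.055, -0.14, 0, 0, 0], [0.26, 0.065, -0.14, 0, 0, 0], [0.31, 0.075, -0.14, 0, 0, 0], [0.36, 0.085, -0.14, 0, 0, 0], [0.41, 0.085, -0.14, 0, 0, 0], [0.46, 0.085, -0.14, 0, 0, 0], [0.51, 0.084, -0.14, 0, 0, 0], [0.56, 0.083, -0.14, 0, 0, 0], [0.61, 0.082, -0.14, 0, 0, 0], [0.64, 0.082, -0.14, 0, 0, 0], [0.655, 0.082, -0.14, 0, 0, 0]]]'

```text
time: 35.85
tool_pos: [488.7, 293.0, 195.8]
tcp_rot: [-180.0, -0.0, 89.2]
ft_force: [0.6, -0.5, -3.3]
finger_gap: 54.9
```

Call:
move_arm --rows '[[[0, 0, 0.03, 0, 0, 0], [0, 0, 0.06, 0, 0, 0], [0, 0, 0.09, 0, 0, 0], [0, 0, 0.11, 0, 0, 0], [0, 0, 0.12, 0, 0, 0], [0, 0, 0.125, 0, 0, 0], [0, 0, 0.127, 0, 0, 0], [0, 0, 0.127, 0, 0, 0], [0, 0, 0.127, 0, 0, 0]]]'

```text
time: 36.75
tool_pos: [490.6, 290.4, 70.1]
tcp_rot: [179.9, -0.1, 89.0]
ft_force: [-0.3, 0.2, -2.4]
finger_gap: 54.4
```

Run:
```python
from h import *
from bench import viewer
plan((490,289.5,57.5,89))
s=viewer.snapshot("side"); np.savez("side9.npz",**s); crop(s,220,200,320,310,"pics/s9.png",5)
```

```text
t 36.8 pos [490.6 290.4  70.1] rot [ 1.7989e+02 -5.0000e-02  8.9010e+01] gap 54.4 F [-0.3  0.2 -2.4]
(490, 289.5, 57.5, 89) [-0.0009 -0.0006  0.0126] [ 0.11 -0.05  0.01] rows>= 1
```

View pics/s9.png

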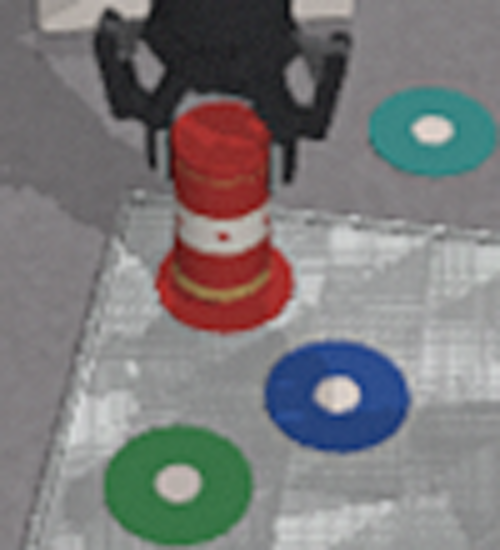

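Call:
move_arm --rows '[[[-0.001, -0.001, 0.003, 0, 0, 0], [-0.001, -0.001, 0.006, 0, 0, 0], [-0.001, -0.001, 0.008, 0, 0, 0], [-0.001, -0.001, 0.009, 0, 0, 0], [-0.001, -0.001, 0.01, 0, 0, 0], [-0.001, -0.001, 0.01, 0, 0, 0]]]'

```text
time: 37.4
tool_pos: [488.6, 289.1, 59.3]
tcp_rot: [-180.0, 0.0, 89.0]
ft_force: [-3.2, -0.9, 3.8]
finger_gap: 54.8
```

Call:
move_arm --rows '[[[0, 0, 0, 0, 0, 0], [0, 0, 0, 0, 0, 0], [0, 0, 0, 0, 0, 0], [0, 0, 0, 0, 0, 0], [0, 0, 0, 0, 0, 0], [0, 0, -0.02, 0, 0, 0], [0, 0, -0.06, 0, 0, 0], [0, 0, -0.11, 0, 0, 0], [0, 0, -0.14, 0, 0, 0]]]' --grip 1

```text
time: 38.3
tool_pos: [489.8, 289.6, 202.9]
tcp_rot: [179.8, -0.1, 89.0]
ft_force: [0.6, 0.2, -0.7]
finger_gap: 85.6
```

Run:
```python
from h import *
plan((490,0,200,89),(490,-282,185,89))
```

```text
t 38.3 pos [489.8 289.6 202.9] rot [ 1.7978e+02 -1.1000e-01  8.9010e+01] gap 85.6 F [ 0.6  0.2 -0.7]
(490, 0, 200, 89) [-0.2895  0.0051  0.0024] [ 0.22 -0.11  0.01] rows>= 6
(490, -282, 185, 89) [-0.5715  0.0099  0.0169] [ 0.22 -0.11  0.01] rows>= 6
```

Call:
move_arm --rows '[[[-0.572, 0.01, 0.012, 0, 0, 0], [-0.572, 0.01, 0.012, 0, 0, 0], [-0.572, 0.01, 0.012, 0, 0, 0], [-0.572, 0.01, 0.012, 0, 0, 0], [-0.572, 0.01, 0.012, 0, 0, 0], [-0.572, 0.01, 0.012, 0, 0, 0], [-0.572, 0.01, 0.012, 0, 0, 0], [-0.572, 0.01, 0.012, 0, 0, 0], [-0.572, 0.01, 0.012, 0, 0, 0], [-0.572, 0.01, 0.012, 0, 0, 0], [-0.572, 0.01, 0.012, 0, 0, 0], [-0.572, 0.01, 0.012, 0, 0, 0], [-0.572, 0.01, 0.012, 0, 0, 0], [-0.572, 0.01, 0.012, 0, 0, 0], [-0.572, 0.01, 0.012, 0, 0, 0]]]'

```text
time: 39.8
tool_pos: [489.0, -281.9, 186.7]
tcp_rot: [-180.0, -0.0, 89.1]
ft_force: [0.2, 0.1, -0.1]
finger_gap: 85.4
```

Run:
```python
from dots import *
from bench import viewer
plan((490,-283.5,52,89))
G=dict(red=np.array((490,290)),green=np.array((493,441)),blue=np.array((415,367)))
for n in("top","side"):
    s=viewer.snapshot(n); np.savez(n+"10.npz",**s); print(n,dots(s,G))
    z=dict(np.load(n+"0.npz"))
    for k,ss in(("then",z),("now",s)):
        b=max([b for b in blobs(masks(ss)["red"]) if (np.hypot(*(b[1]-((188,210) if n=="top" else (264,236))))<12)],key=lambda b:b[0][4])
        print(n,k,b[0],b[1].round(2))
    crop(s,*((120,180,220,270) if n=="top" else (220,200,320,310)),f"pics/{n}10.png",5)
```

```text
t 39.8 pos [ 489.  -281.9  186.7] rot [-1.7999e+02 -3.0000e-02  8.9060e+01] gap 85.4 F [ 0.2  0.1 -0.1]
(490, -283.5, 52, 89) [-0.0016  0.0011  0.1347] [-0.01 -0.03  0.06] rows>= 3
top {'green': (array([492.1, 441.5]), np.int32(52)), 'blue': (array([414.7, 368.2]), np.int32(53))}
top then [177 199  26  25 467] [188.73 210.75]
top now [177 199  26  25 457] [188.84 210.82]
side {'blue': (array([416.9, 366.1]), np.int32(50)), 'green': (array([494.3, 439.2]), np.int32(54))}
side then [254 223  20  23 389] [263.75 234.1 ]
side now [255 223  20  23 387] [264.6  234.03]
```

View pics/top10.png

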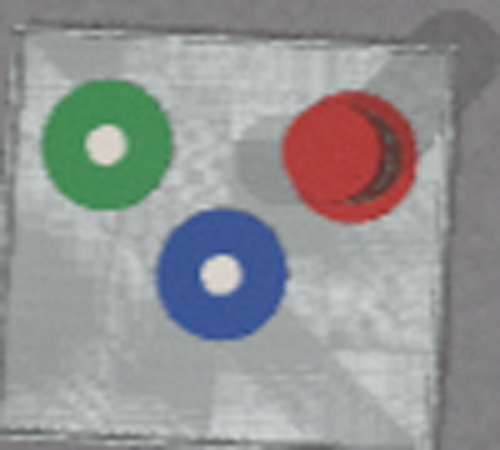

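View pics/side10.png

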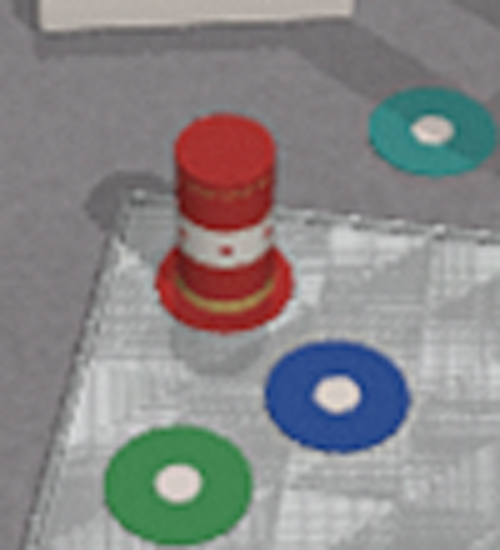

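Red is back and centred: its base and disc both centre at crop column 225, and its pixel position matches the start within 1 px. Green next.

Call:
move_arm --rows '[[[-0.002, 0.001, 0.03, 0, 0, 0], [-0.002, 0.001, 0.06, 0, 0, 0], [-0.002, 0.001, 0.08, 0, 0, 0], [-0.002, 0.001, 0.1, 0, 0, 0], [-0.002, 0.001, 0.12, 0, 0, 0], [-0.002, 0.001, 0.134, 0, 0, 0], [-0.002, 0.001, 0.134, 0, 0, 0]]]'

```text
time: 40.6
tool_pos: [488.5, -283.3, 50.5]
tcp_rot: [-179.8, -0.1, 89.1]
ft_force: [-1.1, -0.3, -0.7]
finger_gap: 85.4
```

Call:
move_arm --rows '[[[0, 0, 0, 0, 0, 0], [0, 0, 0, 0, 0, 0], [0, 0, 0, 0, 0, 0], [0, 0, 0, 0, 0, 0], [0, 0, 0, 0, 0, 0], [0, 0, 0, 0, 0, 0], [0, 0, 0, 0, 0, 0], [0, 0, 0, 0, 0, 0]]]' --grip 0 --newtons 50

```text
time: 41.4
tool_pos: [491.0, -285.9, 54.6]
tcp_rot: [179.9, 0.1, 89.0]
ft_force: [-0.1, -0.4, 6.3]
finger_gap: 55.0
```

Run:
```python
from h import *
plan((495,0,200,89),(493,442,195,89))
```

```text
t 41.4 pos [ 491.  -285.9   54.6] rot [1.7985e+02 1.0000e-01 8.9010e+01] gap 55.0 F [-0.1 -0.4  6.3]
(495, 0, 200, 89) [ 0.2857 -0.0005 -0.1459] [0.15 0.1  0.01] rows>= 7
(493, 442, 195, 89) [ 0.7276 -0.0102 -0.1417] [0.15 0.1  0.01] rows>= 9
```

Call:
move_arm --rows '[[[0, 0, -0.01, 0, 0, 0], [0, 0, -0.03, 0, 0, 0], [0, 0, -0.06, 0, 0, 0], [0, 0, -0.1, 0, 0, 0], [0, 0, -0.135, 0, 0, 0], [0.03, 0, -0.144, 0, 0, 0], [0.07, 0, -0.145, 0, 0, 0], [0.12, 0, -0.145, 0, 0, 0], [0.17, 0, -0.145, 0, 0, 0], [0.22, 0, -0.145, 0, 0, 0], [0.27, 0, -0.145, 0, 0, 0], [0.32, 0, -0.145, 0, 0, 0], [0.37, -0.005, -0.145, 0, 0, 0], [0.42, -0.005, -0.145, 0, 0, 0], [0.47, -0.005, -0.145, 0, 0, 0], [0.52, -0.01, -0.145, 0, 0, 0], [0.57, -0.01, -0.145, 0, 0, 0], [0.62, -0.01, -0.145, 0, 0, 0], [0.67, -0.01, -0.145, 0, 0, 0], [0.71, -0.01, -0.145, 0, 0, 0]]]'

```text
time: 43.4
tool_pos: [491.1, 427.6, 197.8]
tcp_rot: [-180.0, -0.0, 89.1]
ft_force: [1.3, -0.3, -2.2]
finger_gap: 54.8
```

Call:
move_arm --rows '[[[0.016, 0, 0.01, 0, 0, 0], [0.016, 0, 0.04, 0, 0, 0], [0.016, 0, 0.08, 0, 0, 0], [0.016, 0, 0.11, 0, 0, 0], [0.016, 0, 0.125, 0, 0, 0], [0.016, 0, 0.133, 0, 0, 0], [0.016, 0, 0.133, 0, 0, 0], [0.016, 0, 0.133, 0, 0, 0]]]'

```text
time: 44.2
tool_pos: [493.5, 441.7, 66.9]
tcp_rot: [179.9, -0.1, 89.0]
ft_force: [-0.1, 0.6, -2.5]
finger_gap: 54.6
```

Run:
```python
from h import *
plan((493,440.3,56.5,89))
```

```text
t 44.2 pos [493.5 441.7  66.9] rot [ 1.7987e+02 -1.0000e-01  8.9000e+01] gap 54.6 F [-0.1  0.6 -2.5]
(493, 440.3, 56.5, 89) [-0.0015 -0.0005  0.0104] [ 0.13 -0.1  -0.  ] rows>= 1
```

Call:
move_arm --rows '[[[-0.001, -0.001, 0.003, 0, 0, 0], [-0.001, -0.001, 0.006, 0, 0, 0], [-0.001, -0.001, 0.008, 0, 0, 0], [-0.001, -0.001, 0.009, 0, 0, 0], [-0.001, -0.001, 0.0095, 0, 0, 0], [-0.001, -0.001, 0.0095, 0, 0, 0]]]'

```text
time: 44.8
tool_pos: [491.5, 440.3, 56.6]
tcp_rot: [180.0, -0.0, 89.0]
ft_force: [-3.2, -0.9, 5.5]
finger_gap: 54.9
```

Call:
move_arm --rows '[[[0, 0, -0.003, 0, 0, 0], [0, 0.0015, -0.003, 0, 0, 0], [0, 0.0015, -0.002, 0, 0, 0], [0, 0.0015, -0.001, 0, 0, 0], [0, 0.0015, 0, 0, 0, 0], [0, 0.0015, 0, 0, 0, 0]]]'

```text
time: 45.4
tool_pos: [493.0, 440.2, 56.6]
tcp_rot: [180.0, -0.0, 89.0]
ft_force: [-3.8, -2.5, 8.0]
finger_gap: 55.1
```

Call:
move_arm --rows '[[[0, 0, 0, 0, 0, 0], [0, 0, 0, 0, 0, 0], [0, 0, 0, 0, 0, 0], [0, 0, 0, 0, 0, 0], [0, 0, 0, 0, 0, 0], [0, 0, -0.02, 0, 0, 0], [0, 0, -0.06, 0, 0, 0], [0, 0, -0.11, 0, 0, 0], [0, 0, -0.14, 0, 0, 0]]]' --grip 1

```text
time: 46.3
tool_pos: [493.9, 440.8, 199.8]
tcp_rot: [179.8, -0.2, 89.0]
ft_force: [0.3, 1.3, 0.1]
finger_gap: 85.2
```

Run:
```python
from h import *
plan((495,0,200,89),(499,-421.5,185,89))
s=dict(np.load("side10.npz")); t=dict(np.load("top10.npz"))
crop(s,260,90,330,160,"pics/bs.png",6)
for n,ss in(("side",s),):
    for st,c,m in blobs(masks(ss)["blue"]):
        if 270<c[0]<310 and c[1]<135:
            C=contour(m); P=np.array([ray(ss,u,106) for u in C]); top=C[:,1]<C[:,1].min()+4
            print(st,circ(P[top],28,P[top].mean(0)+[0,28]), "w ctr x via cols", ray(ss,(st[0]+st[2]/2-.5,c[1]),80))
```

```text
t 46.3 pos [493.9 440.8 199.8] rot [ 1.798e+02 -1.600e-01  8.901e+01] gap 85.2 F [0.3 1.3 0.1]
(495, 0, 200, 89) [-0.4407  0.0087 -0.0014] [ 0.2  -0.16  0.01] rows>= 9
(499, -421.5, 185, 89) [-0.8621  0.02    0.0124] [ 0.2  -0.16  0.01] rows>= 9
[300  51  14  11 104] (array([ 447.09033645, -906.14927608]), np.float64(7.819175782633806)) w ctr x via cols [ 462.53133146 -942.78876342]
[281 103  13  14 148] (array([ 500.11448163, -412.23546217]), np.float64(1.4773166589821494)) w ctr x via cols [ 501.98876344 -432.79635843]
```

View pics/bs.png

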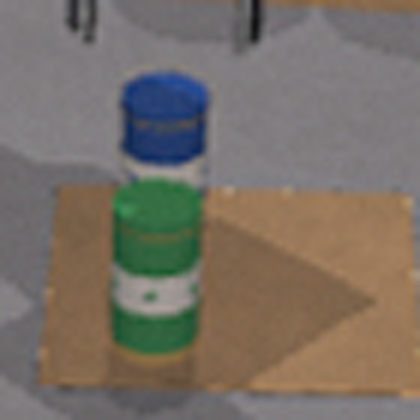

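Call:
move_arm --rows '[[[-0.44, 0.009, 0, 0, 0, 0], [-0.44, 0.009, 0, 0, 0, 0], [-0.44, 0.009, 0, 0, 0, 0], [-0.44, 0.009, 0, 0, 0, 0], [-0.44, 0.009, 0, 0, 0, 0], [-0.44, 0.009, 0, 0, 0, 0], [-0.44, 0.009, 0, 0, 0, 0], [-0.44, 0.009, 0, 0, 0, 0], [-0.862, 0.02, 0.012, 0, 0, 0], [-0.862, 0.02, 0.012, 0, 0, 0], [-0.862, 0.02, 0.012, 0, 0, 0], [-0.862, 0.02, 0.012, 0, 0, 0], [-0.862, 0.02, 0.012, 0, 0, 0], [-0.862, 0.02, 0.012, 0, 0, 0], [-0.862, 0.02, 0.012, 0, 0, 0], [-0.862, 0.02, 0.012, 0, 0, 0], [-0.862, 0.02, 0.012, 0, 0, 0], [-0.862, 0.02, 0.012, 0, 0, 0], [-0.862, 0.02, 0.012, 0, 0, 0], [-0.862, 0.02, 0.012, 0, 0, 0]]]'

```text
time: 48.3
tool_pos: [498.0, -421.5, 183.0]
tcp_rot: [-180.0, -0.1, 89.0]
ft_force: [-0.1, 0.1, 0.6]
finger_gap: 85.7
```

Run:
```python
from dots import *
from bench import viewer
plan((499,-421.5,53,89))
for n in("top","side"):
    s=viewer.snapshot(n); np.savez(n+"11.npz",**s)
    crop(s,*((120,180,220,270) if n=="top" else (220,200,320,310)),f"pics/{n}11.png",5)
s=dict(np.load("side11.npz"))
for st,c,m in blobs(masks(s)["blue"]):
    if 270<c[0]<310 and 90<c[1]<135:
        C=contour(m); P=np.array([ray(s,u,106) for u in C]); top=C[:,1]<C[:,1].min()+4
        print(st,circ(P[top],28,P[top].mean(0)+[0,28]))
```

```text
t 48.3 pos [ 498.  -421.5  183. ] rot [-1.7998e+02 -6.0000e-02  8.9000e+01] gap 85.7 F [-0.1  0.1  0.6]
(499, -421.5, 53, 89) [-1.0e-04  1.1e-03  1.3e-01] [-0.02 -0.06  0.  ] rows>= 3
[281 103  13  14 148] (array([ 500.11448163, -412.23546217]), np.float64(1.4773166589821494))
[281 123  12   7  61] (array([ 485.82673656, -255.67956758]), np.float64(4.129418009178179))
```

View pics/side11.png

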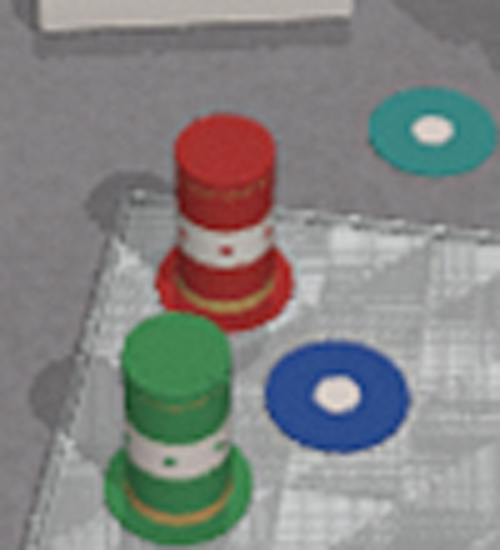

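View pics/top11.png

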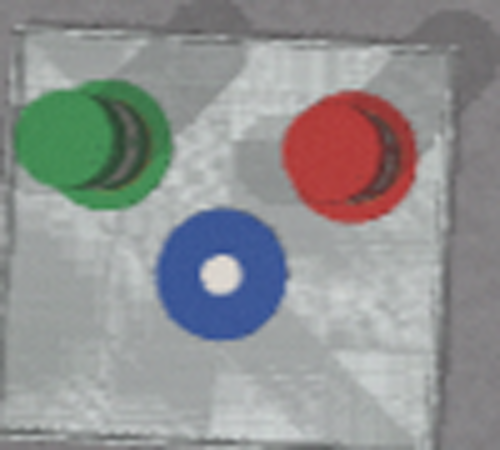

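Green is centred on its spot: in the side crop the can axis is at about column 180 and the disc at 179. Now blue.

Call:
move_arm --rows '[[[0, 0.001, 0.03, 0, 0, 0], [0, 0.001, 0.06, 0, 0, 0], [0, 0.001, 0.08, 0, 0, 0], [0, 0.001, 0.1, 0, 0, 0], [0, 0.001, 0.12, 0, 0, 0], [0, 0.001, 0.129, 0, 0, 0], [0, 0.001, 0.129, 0, 0, 0]]]'

```text
time: 49.1
tool_pos: [498.5, -420.3, 52.9]
tcp_rot: [-179.9, -0.1, 89.1]
ft_force: [0.2, 0.6, 0.4]
finger_gap: 85.3
```

Call:
move_arm --rows '[[[0, 0, 0, 0, 0, 0], [0, 0, 0, 0, 0, 0], [0, 0, 0, 0, 0, 0], [0, 0, 0, 0, 0, 0], [0, 0, 0, 0, 0, 0], [0, 0, 0, 0, 0, 0], [0, 0, 0, 0, 0, 0], [0, 0, 0, 0, 0, 0]]]' --grip 0 --newtons 50

```text
time: 49.9
tool_pos: [500.1, -423.2, 56.4]
tcp_rot: [179.9, 0.1, 89.0]
ft_force: [-0.2, 1.7, 6.8]
finger_gap: 55.0
```

Run:
```python
from h import *
plan((480,0,200,89),(415.5,367,200,89))
```

```text
t 49.9 pos [ 500.1 -423.2   56.4] rot [1.7985e+02 1.2000e-01 8.9010e+01] gap 55.0 F [-0.2  1.7  6.8]
(480, 0, 200, 89) [ 0.4225 -0.027  -0.1446] [0.15 0.12 0.01] rows>= 9
(415.5, 367, 200, 89) [ 0.7883 -0.0979 -0.1455] [0.15 0.12 0.01] rows>= 8
```

Call:
move_arm --rows '[[[0, 0, -0.01, 0, 0, 0], [0, 0, -0.03, 0, 0, 0], [0, 0, -0.06, 0, 0, 0], [0, 0, -0.1, 0, 0, 0], [0, 0, -0.135, 0, 0, 0], [0.03, 0, -0.144, 0, 0, 0], [0.07, -0.005, -0.145, 0, 0, 0], [0.12, -0.01, -0.145, 0, 0, 0], [0.17, -0.015, -0.145, 0, 0, 0], [0.22, -0.02, -0.145, 0, 0, 0], [0.27, -0.025, -0.145, 0, 0, 0], [0.318, -0.03, -0.145, 0, 0, 0], [0.366, -0.04, -0.145, 0, 0, 0], [0.414, -0.05, -0.145, 0, 0, 0], [0.462, -0.06, -0.145, 0, 0, 0], [0.51, -0.068, -0.145, 0, 0, 0], [0.558, -0.075, -0.145, 0, 0, 0], [0.606, -0.082, -0.145, 0, 0, 0], [0.654, -0.09, -0.145, 0, 0, 0], [0.7, -0.098, -0.145, 0, 0, 0]]]'

```text
time: 51.9
tool_pos: [412.1, 281.2, 199.7]
tcp_rot: [180.0, -0.0, 89.0]
ft_force: [1.9, -0.2, -2.7]
finger_gap: 55.0
```

Call:
move_arm --rows '[[[0.04, 0, 0, 0, 0, 0], [0.07, 0, 0, 0, 0, 0], [0.086, 0, 0.01, 0, 0, 0], [0.086, 0, 0.04, 0, 0, 0], [0.086, 0, 0.08, 0, 0, 0], [0.086, 0, 0.11, 0, 0, 0], [0.086, 0, 0.125, 0, 0, 0], [0.086, 0, 0.132, 0, 0, 0], [0.086, 0, 0.132, 0, 0, 0], [0.086, 0, 0.132, 0, 0, 0]]]'

```text
time: 52.9
tool_pos: [415.7, 366.1, 69.2]
tcp_rot: [179.9, -0.1, 89.0]
ft_force: [0.2, 0.4, -3.4]
finger_gap: 54.9
```

Run:
```python
from h import *
plan((415.7,365.3,58.4,89))
```

```text
t 52.9 pos [415.7 366.1  69.2] rot [ 1.7988e+02 -9.0000e-02  8.9000e+01] gap 54.9 F [ 0.2  0.4 -3.4]
(415.7, 365.3, 58.4, 89) [-0.0008  0.      0.0108] [ 0.12 -0.09  0.  ] rows>= 1
```

Call:
move_arm --rows '[[[0, 0, 0.003, 0, 0, 0], [0, 0, 0.006, 0, 0, 0], [0, 0, 0.008, 0, 0, 0], [0, 0, 0.009, 0, 0, 0], [0, 0, 0.0095, 0, 0, 0], [0, 0, 0.0095, 0, 0, 0]]]'

```text
time: 53.5
tool_pos: [414.5, 365.5, 58.3]
tcp_rot: [180.0, -0.0, 89.0]
ft_force: [-3.5, -1.3, 4.5]
finger_gap: 54.8
```

Call:
move_arm --rows '[[[0, 0, -0.003, 0, 0, 0], [0, 0.0012, -0.003, 0, 0, 0], [0, 0.0012, -0.002, 0, 0, 0], [0, 0.0012, -0.001, 0, 0, 0], [0, 0.0012, 0, 0, 0, 0], [0, 0.0012, 0, 0, 0, 0]]]'

```text
time: 54.1
tool_pos: [415.8, 365.4, 58.3]
tcp_rot: [-180.0, -0.0, 89.0]
ft_force: [-2.8, -2.4, 4.8]
finger_gap: 54.9
```

Call:
move_arm --rows '[[[0, 0, 0, 0, 0, 0], [0, 0, 0, 0, 0, 0], [0, 0, 0, 0, 0, 0], [0, 0, 0, 0, 0, 0], [0, 0, 0, 0, 0, 0], [0, 0, -0.02, 0, 0, 0], [0, 0, -0.06, 0, 0, 0], [0, 0, -0.11, 0, 0, 0], [0, 0, -0.15, 0, 0, 0]]]' --grip 1

```text
time: 55.0
tool_pos: [415.9, 365.4, 210.4]
tcp_rot: [179.9, -0.0, 89.0]
ft_force: [1.1, 0.4, -0.6]
finger_gap: 85.3
```

Call:
move_arm --rows '[[[-0.05, 0, 0, 0, 0, 0], [-0.1, 0, 0, 0, 0, 0], [-0.15, 0, 0, 0, 0, 0], [-0.2, 0.01, 0, 0, 0, 0], [-0.25, 0.03, 0, 0, 0, 0], [-0.3, 0.04, 0, 0, 0, 0], [-0.35, 0.06, 0, 0, 0, 0], [-0.4, 0.06, 0, 0, 0, 0], [-0.45, 0.06, 0, 0, 0, 0], [-0.5, 0.06, 0, 0, 0, 0], [-0.55, 0.06, 0, 0, 0, 0], [-0.6, 0.06, 0, 0, 0, 0], [-0.65, 0.06, 0, 0, 0, 0], [-0.65, 0.06, 0, 0, 0, 0], [-0.65, 0.06, 0, 0, 0, 0], [-0.65, 0.06, 0, 0, 0, 0]]]'

```text
time: 56.6
tool_pos: [464.5, -284.8, 207.5]
tcp_rot: [-180.0, -0.1, 89.0]
ft_force: [0.4, -0.4, -0.4]
finger_gap: 85.5
```

Run:
```python
from dots import *
from bench import viewer
plan()
for n in("top","side"):
    s=viewer.snapshot(n); np.savez(n+"12.npz",**s); z=dict(np.load(n+"0.npz"))
    cv2.imwrite(f"pics/{n}12.png",s["color"][:,:,::-1])
    crop(s,*((120,180,220,270) if n=="top" else (220,200,320,310)),f"pics/{n}12c.png",5)
    P=dict(red=(188,210),green=(137,208),blue=(158,236)) if n=="top" else dict(red=(264,234),green=(254,275),blue=(288,257))
    for k,p in P.items():
        o=[min([b for b in blobs(masks(ss)[k])],key=lambda b:np.hypot(*(b[1]-p))) for ss in(z,s)]
        print(n,k,o[0][1].round(2),"->",o[1][1].round(2),o[0][0],o[1][0])
    if n=="side":
        for st,c,m in blobs(sum(masks(s)[k] for k in("red","green","blue"))>0):
            if 240<c[0]<300 and 215<c[1]<310: print(st,c.round(1))
```

```text
t 56.6 pos [ 464.5 -284.8  207.5] rot [-1.7998e+02 -5.0000e-02  8.9010e+01] gap 85.5 F [ 0.4 -0.4 -0.4]
top red [188.73 210.75] -> [188.9  210.75] [177 199  26  25 467] [177 199  26  25 460]
top green [136.67 208.09] -> [136.79 208.16] [123 196  31  26 458] [123 196  31  26 456]
top blue [160.7  235.09] -> [160.58 234.91] [148 222  29  26 435] [148 222  29  26 430]
side red [263.75 234.1 ] -> [264.62 234.01] [254 223  20  23 389] [255 223  20  23 388]
side green [254.42 274.96] -> [254.93 274.94] [244 263  22  26 438] [245 263  21  26 448]
side blue [288.54 257.31] -> [287.86 257.33] [279 246  21  25 397] [278 246  21  25 401]
[255 223  20  23 388] [264.6 234. ]
[ 245  246   54   43 1101] [269.2 264.4]
[273 272  29  18 259] [286.7 281.1]
[241 290  29  19 288] [255.2 299.6]
```

View pics/side12c.png

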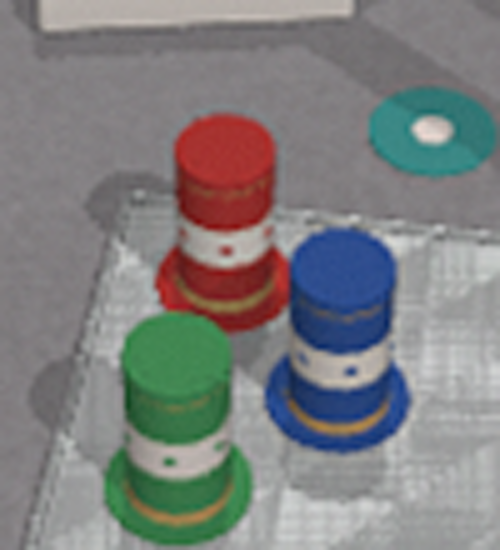

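View pics/top12c.png

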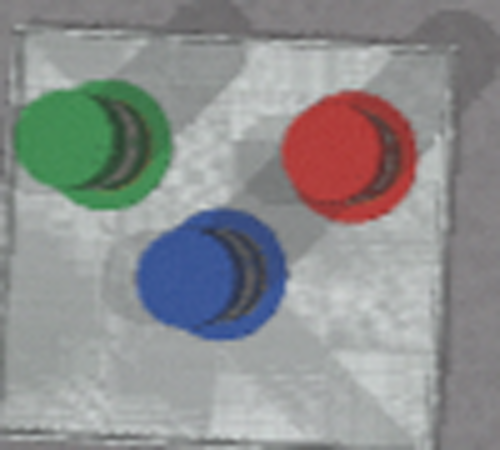

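View pics/top12.png

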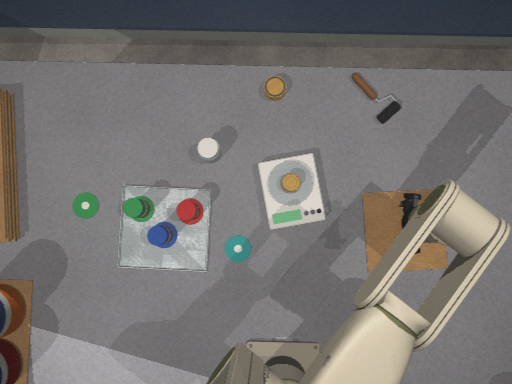

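All three cans stand on their own spots, with base and disc columns within 1–2 crop px. The tin is on the pan, the jar is in place, and the gripper is open and clear.

```bash
python3 -c "
from bench import hand_in
print(hand_in())"
```

```text
the job is handed in; nothing more can be done
None
```

The job is done and handed in at about 57 s of the 141 s. I stood the blue, red and green cans on the cardboard sheet and set the gold tin on the scale's pan. I then put the red, green and blue cans back on their own spots. Every object was lowered to light contact (at most 13 N measured) before the gripper let go.

- **Cans:** in the last pictures all three stand upright. Each is back within about 1 px of its starting image position, roughly 3 mm or less. In the side view each base is centred on its spot's disc.
- **Tin:** it stands 1–3 mm from the pan's ring centre, measured after release.
- **Jar:** in the last top view it stands where it did at the start, by eye.
- **Gripper:** it ended open, raised and clear of everything.

**Disagreements:** the two cameras differed by 2–3 mm on the bare spots' positions, within their stated calibration, so I aimed at the average. The fit of the tin's top circle differed between views by about 4 mm. No check failed.

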